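Set the number wheel and load the marking cassette

ROBOT

A 6-joint arm with a two-finger parallel gripper is mounted at the origin on the work surface. World frame = base frame: x ahead of the robot, y to its left, z up, the work surface at z = 0. Lengths are in m, angles in rad, forces in N, time in s.
With the tool pointing down it reaches from about 0.275 to 0.75 m from the base axis. Payload 10.2 kg.
Tool frame: the origin (TCP) lies midway between the tips of the shut fingers; the grasp point (between the pads) lies 19 mm behind it (bot.grip_depth is the distance from the TCP to the grasp point, in m); z points along the fingers, y is the direction in which the jaws open and shut (so a half turn about z gives the same grasp; the last joint's range is limited). The gripper opens to 88 mm and grips with 3 to 60 N. Pads are 18 mm wide; open, the fingers measure 123 mm over their backs; the gripper's body (75 mm by 187 mm) begins 45 mm behind the grasp point.
Start: joints at [-1.537, 0.313, 1.498, -0, 1.331, -0.223], TCP at [0.133, -0.508, 0.239] pointing down, gripper open.
Joint ranges: [-2.94, 2.94], [-0.97, 2.17], [0.19, 2.56], [-1.23, 4.37], [0.02, 3.11], [-2.88, 2.88]. Speed limits (rad/s): [2.39, 2.39, 3.01, 3.14, 3.14, 3.14].

INTERFACE

Orientations are given as a unit quaternion [x, y, z, w].
In Python, from workcell import get_state, vision, workorder, bot gives the robot as it stands.
- The arm moves only by the shell command python3 -m handwheel 'ROWS' [FORCE]. ROWS is JSON, one flat list of numbers, 5 for each row, row after row: the shift along the tool's x, y, z in m, then the turn about the tool's z in rad, then the opening in per cent of the stroke, from 0 (shut) to 100 (fully open). In form: [dx, dy, dz, spin, gripper, dx, dy, dz, spin, gripper, ...]. A call has 1 to 8 rows; each row is the pose to reach, as a shift and turn from the pose commanded when the call began, along the tool's axes at that moment; what a row does not reach only later rows make up. A row lasts 1/10 s, in which the tool goes at most 50 mm and 8.59 degrees, less where a joint would pass 70% of its speed; a pose out of reach is approached as far as the arm can. A call with a gripper value outside its range is refused whole. The fingers move at their own pace and stop on an object; FORCE is the grip in N (left out, the last holds). Time passes only in rows, so rows that repeat a pose let the fingers close. It gives the time, the measured TCP pose, the force and the opening at its end, in the units of the state.
- get_state(): the state, without advancing time (a new reading comes with each control period).
- vision.camera(name): name is "scene" or "top" or "wrist"; returns a dict with "pixels" (400x640x3 uint8, blue, green, red), "K" (3x3 intrinsics, pixels), "R" (3x3) and "t" (3): a world point X has camera coordinates R X + t. Camera axes: x right, y down, z forward; pixel columns grow to the right and rows downward; lengths in m; the calibration is good to about 2 mm. A picture is of the moment at which its call begins. There is no depth.
- workorder.close_job(): hands the job in, once; it reports no verdict.
Trained networks look in the newest picture that a camera, given by its name, has taken for a name from the list of things; names that differ only in an ending like _2 or _b are one class to them, and where a whole thing is asked for, a point or a joint stands for the part that bears it (a point fixed in the world has none). Each returns a list of dicts, best first, with "confidence" (0 to 1); they miss things now and then, are a little off and sometimes report something else, mostly with a low value. They report only what shows in the picture. A call takes as long as a camera call.
- vision.find_in(camera, query): "extent" ([left, top, right, bottom] in pixels, round what is visible of it).
- vision.trace(camera, query): "mask" (400x640 bool, what is visible of it) and "extent" ([left, top, right, bottom] in pixels, round what is visible of it).
- vision.pinpoint(camera, query): "xy" ([column, row] in pixels: a listed point, or the origin of a listed thing).
The state is a dict: "clock": time; "q": joint angles; "qd": joint speeds; "joint_torque": joint torques, N m; "position": TCP position; "tcp_rot": TCP orientation; "wrist_force": force on the tool from outside, world axes, zero at the start; "moment": the same for the moment, N m; "finger_gap": finger opening in m.
Only numpy, scipy, OpenCV 4.12 (cv2) and the standard library are available. Lean on these libraries where they do the work, as an engineer would, in place of code of your own. Each camera call takes 0.05 s, during which the arm holds its last target.

TASK

Lift the number-wheel cassette with the green cap out of the storage rack, stand it gently on the rubber mat and let go of it. There, before it goes into the hot press, roll its number wheel until the 5 sits at the red mark; then take the cassette and slide it, shank end first, fully home between the guides of the marking press, with the 5 still showing. Leave the orange cassette in its cell and do not knock the other things on the bench.

Things in the scene. Friction and masses are not known exactly. Their poses are not given: they have to be found in the camera images.
- cassette_mid (a point): Cassette to handle (green cap and front tab), loose, about 0.6 kg. Base plate 150 x 64 x 10 mm, on it a body 54 mm wide from x=-50 to +70 with flat sides 10 to 60 mm above the underside. Point: midway along the plate, on the centre line, 35 mm above the underside. x to the shank (rear) end, y left, z up. Mass centre 20 mm behind the point. In the rack only its shank can be gripped.
- shank (a point): Upright square shank of the green cassette, 24 x 24 mm, sides along the cassette's x and y, from 60 to 112 mm above the underside. Point: on its axis, 100 mm above the underside, 48 mm behind cassette_mid. In the press the ram stands 3 mm above it, so there it cannot be held.
- wheel_axis (a point): Centre of the green cassette's number wheel, 15 mm in front of cassette_mid, 48 mm above the underside; axle along y. Knurled rubber rim 60 mm across, 18 mm wide, centred here, its top 18 mm clear of the body. On its +y side a 53 mm drum with white digits 0-9; the digit on top, in line with the red marks on the cheeks, is the set one. The shank is 51 mm behind.
- wheel (a joint): Wheel angle, rad; grows as the rim's top rolls towards the shank; endless both ways. Number = angle/0.628 modulo 10 (36 degrees a step): +0.628 shows 1, -0.628 shows 9; 5 shows at +3.14 and at -3.14. Stiff, without clicks: it stays wherever it is left, also between digits; about 2 N along the rim rolls it, by friction, so press on it with 5 to 10 N. Starts between 7.6 and 2.4, by way of 0.
- mat_top (a point): Green rubber work mat, fixed, 240 (x) x 160 (y) x 4 mm, high grip; the point is at the centre of its top.
- rack: Grey sheet-metal storage rack, fixed, 164 (x) x 148 (y) mm, walls 80 mm high, open on top; two cells side by side, 156 x 68 mm inside, centred 36 mm either side of the origin in y, floor 5 mm thick. Origin: centre of the underside. Each holds one cassette upright, its x along the rack's x; cap tops 117 mm above the table.
- press_home (a point): Marking press, fixed, blue-grey. Point on its bed, 40 mm above the table, where the centre of the cassette's underside is when home. x points inwards, z up. Bed open from x=-145 mm (110 mm wide). Guide rails 14 mm high, 67.6 mm apart, from x=+6 mm, flaring to 90 mm at x=-31. Rigid stop at x=+75 for the plate's rear edge. Head overhangs from x=+33, 122 mm over the bed.
- press_ram (a point): Point on the press bed under the ram, 48 mm inwards of press_home; the shank stands over it when the cassette is home. Ram 28 mm across, 115 mm above the bed.
- spare_mid (a point): Middle of the other cassette, of the same size, with orange cap and tab, loose, in the other cell of the rack. Leave it there.
- shell_a: Bystander: green metal connector shell, upright, 29 mm across, 66 mm high; origin under its centre.
- shell_b: Bystander: as shell_a.
- shell_c: Bystander: as shell_a.
- reel: Bystander: solder reel with red flanges, upright, 64 mm across, 64 mm high; origin under its centre.
- driver_grip (a point): Bystander: screwdriver with orange handle lying on the bench, 190 mm long; point at its handle.
- flux: Bystander: white bottle with blue cap, 48 mm across, 110 mm high; origin under its centre.

How it is judged:
On the way, in this order (a step that is already met when the one before it is completed fails the run):
1. the green-capped cassette stands upright on the rubber mat, let go (x of cassette_mid in the frame of mat_top between -0.12 and 0.12 m and y of cassette_mid in the frame of mat_top between -0.08 and 0.08 m and z of cassette_mid in the frame of mat_top below 0.039 m and angle between cassette_mid's own z axis and vertical below 0.08 rad and contact force between the fingers and cassette below 0.3 N and linear speed of cassette below 0.03 m/s), for 0.2 s.
2. on the mat, the number wheel is rolled until the 5 is at the red mark, and left (x of cassette_mid in the frame of mat_top between -0.12 and 0.12 m and y of cassette_mid in the frame of mat_top between -0.08 and 0.08 m and z of cassette_mid in the frame of mat_top below 0.039 m and angle between cassette_mid's own z axis and vertical below 0.08 rad and contact force between the fingers and cassette below 0.3 N and (value of joint wheel between 2.99 and 3.29 rad or value of joint wheel between -3.29 and -2.99 rad)), for 0.2 s.
At the end, for the whole second after the job is handed in: Green cassette upright on the press bed, at rest, shank end in, within 4 mm of its home point against the stop and the shank within 7 mm of the ram's axis (seen from above); its number wheel within 0.15 rad of the 5 ((value of joint wheel between 2.99 and 3.29 rad or value of joint wheel between -3.29 and -2.99 rad) and x of cassette_mid in the frame of press_home between -0.004 and 0.004 m and horizontal distance between shank and press_ram below 0.007 m and z of cassette_mid in the frame of press_home between 0.03 and 0.039 m and angle between cassette_mid's own z axis and vertical below 0.06 rad and linear speed of cassette below 0.01 m/s); the robot touches nothing.
It fails at once if the orange-capped cassette is moved by more than 20 mm (distance of spare_mid from where it was at the start of the episode above 0.02 m).
It fails at once if a connector shell, the solder reel, the screwdriver or the bottle is knocked more than 40 mm away (distance of any of shell_a, shell_b, shell_c, reel, driver_grip, flux from where it was at the start of the episode above 0.04 m).
It fails at once if the cassette is dropped or banged down on the mat (over 80 N) (contact force between cassette and mat above 80 N).
It also fails if it takes over 67 s, if anything falls off the work surface, if the arm or the gripper's body presses on something with over 40 N, if the wrist force passes 120 N, or if a joint passes its speed limit or range.

## Working session

There is one attempt and no reset: what is moved stays moved. The work goes in short steps, Python scripts to look and compute and a shell command to move; the robot and the scene stay as the last step left them, time stands still between calls to the robot, and variables do not carry over. Pictures are saved under pics/ and viewed, and the job is handed in when it is done.

```bash
ls; mkdir -p pics; cat > h.py <<'E'
import numpy as np, cv2
from workcell import get_state, vision, workorder, bot
def cam(n,fn=None):
    c=vision.camera(n)
    if fn: cv2.imwrite('pics/'+fn,c['pixels'])
    return c
def ray(c,uv):
    K,R,t=np.array(c['K']),np.array(c['R']),np.array(c['t'])
    d=R.T@np.linalg.solve(K,np.array([uv[0],uv[1],1.]))
    return -R.T@t,d
def atz(c,uv,z):
    o,d=ray(c,uv); return o+d*(z-o[2])/d[2]
def proj(c,X):
    p=np.array(c['K'])@(np.array(c['R'])@np.array(X)+np.array(c['t'])); return p[:2]/p[2]
def tri(obs):
    A=np.zeros((3,3));b=np.zeros(3)
    for c,uv in obs:
        o,d=ray(c,uv);d=d/np.linalg.norm(d);M=np.eye(3)-np.outer(d,d);A+=M;b+=M@o
    X=np.linalg.solve(A,b); return X
E
python3 - <<'E'
from h import *
np.set_printoptions(precision=4,suppress=True)
s=get_state();print(s)
cs={n:cam(n,f'a_{n}.png') for n in('scene','top')}
for q in ['cassette_mid','shank','wheel_axis','mat_top','rack','press_home','press_ram','spare_mid','shell_a','reel','driver_grip','flux']:
    for n in cs:
        r=vision.pinpoint(n,q)
        print(q,n,[(np.round(x['xy'],1).tolist(),round(x['confidence'],2)) for x in r[:4]])
for n in cs: print(n,-np.array(cs[n]['R']).T@cs[n]['t'])
E
```

```text
pics
{'clock': 0.0, 'q': array([-1.5374,  0.3134,  1.4984,  0.    ,  1.331 , -0.2234]), 'qd': array([ 0.0012,  0.0004, -0.0008,  0.0006,  0.    , -0.0003]), 'joint_torque': array([  0.0017, -40.2201, -25.2274,   0.0696,   0.0352,  -0.0001]), 'position': array([ 0.1333, -0.5075,  0.2382]), 'tcp_rot': array([ 0.9918,  0.1281,  0.0001, -0.0006]), 'wrist_force': array([ 0.5437, -0.3262, -0.4295]), 'moment': array([-0.0058,  0.0197, -0.0046]), 'finger_gap': 0.08803264608004197}
cassette_mid scene [([352.9, 108.9], 0.94)]
cassette_mid top [([167.2, 275.3], 0.73), ([165.6, 281.0], 0.61)]
shank scene [([364.1, 94.5], 0.62)]
shank top [([157.0, 255.2], 0.6), ([164.3, 280.0], 0.42)]
wheel_axis scene [([347.9, 100.1], 0.56)]
wheel_axis top [([164.2, 279.3], 0.68)]
mat_top scene [([286.8, 200.7], 0.95), ([374.3, 197.4], 0.16)]
mat_top top [([312.8, 239.5], 0.83)]
rack scene [([345.6, 121.3], 0.97), ([403.9, 176.7], 0.39)]
rack top [([187.3, 273.8], 0.95)]
press_home scene [([201.0, 271.2], 0.66)]
press_home top [([433.3, 238.4], 0.66)]
press_ram scene [([193.1, 288.5], 0.83)]
press_ram top [([446.8, 228.0], 0.66), ([336.6, 157.8], 0.56)]
spare_mid scene [([338.2, 117.5], 0.75)]
spare_mid top [([198.7, 272.9], 0.8)]
shell_a scene [([351.2, 226.6], 0.8), ([375.9, 213.7], 0.8), ([372.0, 193.1], 0.46)]
shell_a top [([251.2, 190.5], 0.52), ([270.2, 174.7], 0.42), ([295.1, 182.6], 0.41)]
reel scene [([406.1, 174.3], 0.94)]
reel top [([212.6, 178.9], 0.63), ([249.5, 191.7], 0.45)]
driver_grip scene [([343.2, 267.1], 0.76)]
driver_grip top [([335.5, 157.3], 0.67), ([251.4, 189.8], 0.51)]
flux scene [([286.6, 263.4], 0.91)]
flux top [([364.4, 196.4], 0.76)]
scene [ 1.1343 -0.6308  1.0508]
top [ 0.473  -0.0306  1.1173]
```

View pics/a_scene.png

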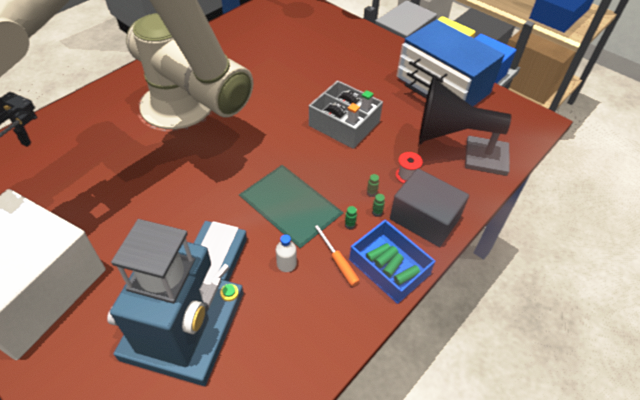

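View pics/a_top.png

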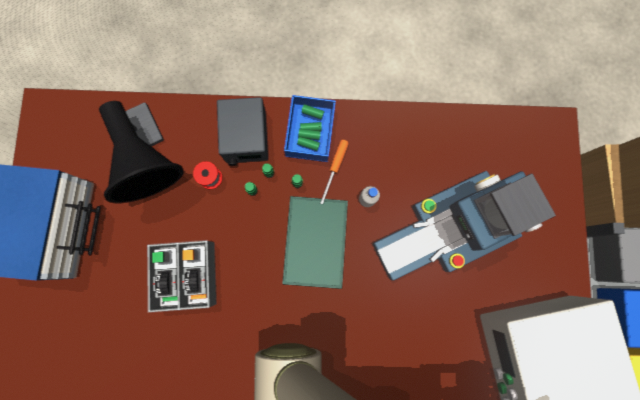

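```bash
python3 - <<'E'
from h import *
np.set_printoptions(precision=4,suppress=True)
cs={n:cam(n) for n in('scene','top')}
import cv2
t=cs['top']['pixels'][210:330,110:260]; cv2.imwrite('pics/b_rack.png',cv2.resize(t,None,fx=5,fy=5,interpolation=cv2.INTER_CUBIC))
t=cs['scene']['pixels'][40:160,280:430]; cv2.imwrite('pics/b_rack_s.png',cv2.resize(t,None,fx=5,fy=5,interpolation=cv2.INTER_CUBIC))
t=cs['top']['pixels'][150:330,360:540]; cv2.imwrite('pics/b_press.png',cv2.resize(t,None,fx=3.3,fy=3.3,interpolation=cv2.INTER_CUBIC))
def T(a,b): return tri([(cs['scene'],a),(cs['top'],b)])
for n,a,b in [('mid',[352.9,108.9],[167.2,275.3]),('shank',[364.1,94.5],[157,255.2]),('wheel',[347.9,100.1],[164.2,279.3]),('mat',[286.8,200.7],[312.8,239.5]),('rack',[345.6,121.3],[187.3,273.8]),('home',[201,271.2],[433.3,238.4]),('ram',[193.1,288.5],[446.8,228]),('spare',[338.2,117.5],[198.7,272.9]),('flux',[286.6,263.4],[364.4,196.4]),('reel',[406.1,174.3],[212.6,178.9]),('drv',[343.2,267.1],[335.5,157.3])]:
    print(n,T(a,b))
for uv in [[351.2,226.6],[375.9,213.7],[372,193.1]]: print('shell',atz(cs['scene'],uv,0))
E
```

```text
mid [0.4388 0.3387 0.0305]
shank [0.4845 0.3326 0.1177]
wheel [0.4273 0.3307 0.0643]
mat [ 0.5381 -0.0424  0.0119]
rack [0.4451 0.2945 0.012 ]
home [ 0.5541 -0.3519  0.0476]
ram [ 0.58   -0.3904  0.0502]
spare [0.449  0.2523 0.0572]
flux [ 0.6652 -0.1794  0.0003]
reel [0.705  0.2475 0.0066]
drv [ 0.7737 -0.0958  0.0045]
shell [0.7069 0.0103 0.    ]
shell [0.7278 0.0872 0.    ]
shell [0.6765 0.1358 0.    ]
```

View pics/b_rack.png

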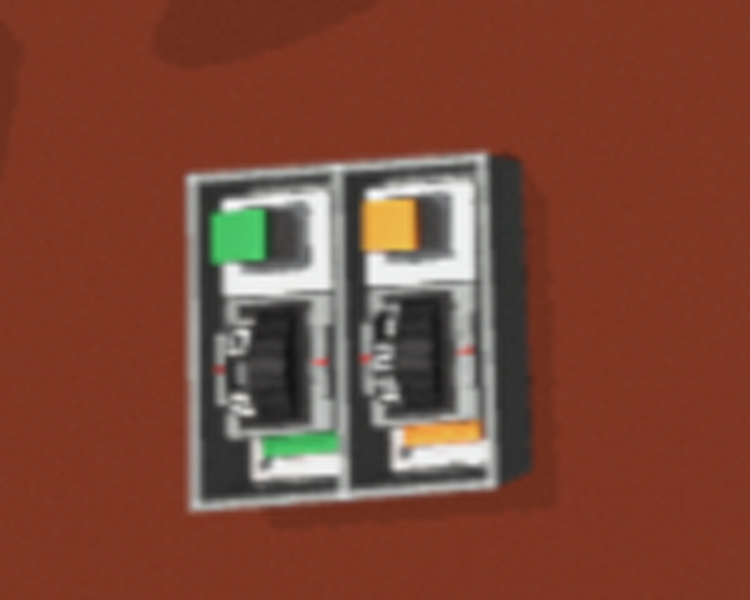

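View pics/b_rack_s.png

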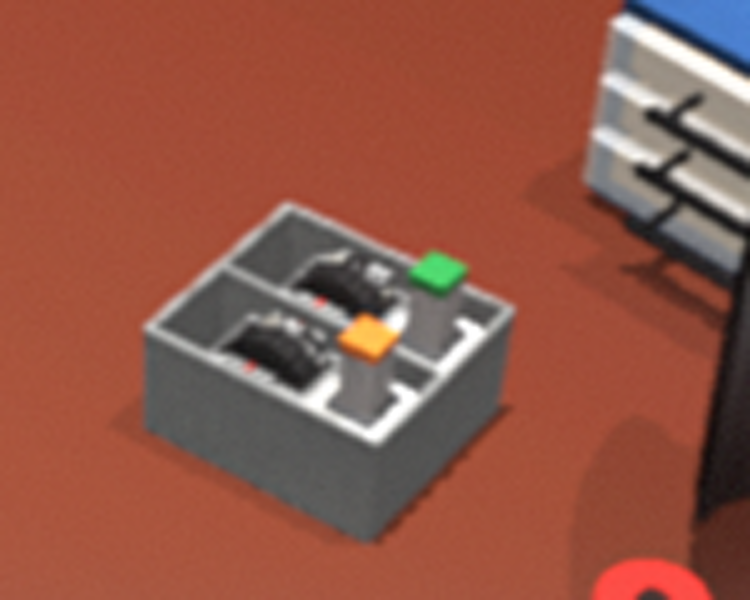

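View pics/b_press.png

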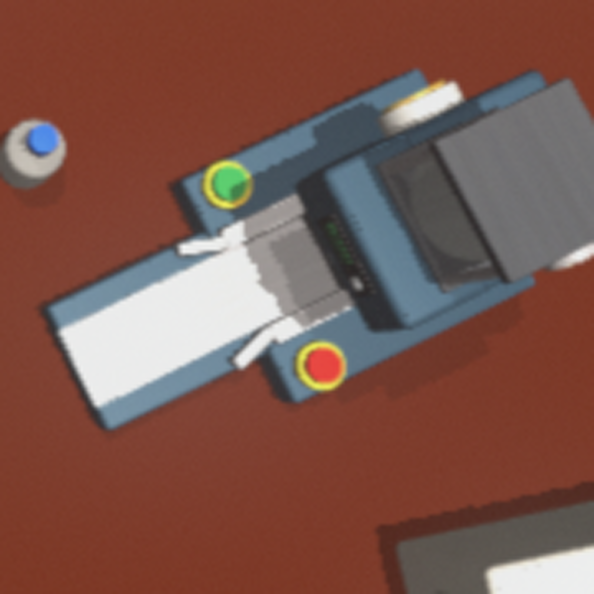

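```bash
python3 - <<'E'
from h import *
np.set_printoptions(precision=4,suppress=True)
c=cam('top');s=cam('scene')
P=lambda u,v,z:atz(c,(110+u/5,210+v/5),z)
cs=[P(190,178,.08),P(488,155,.08),P(497,487,.08),P(193,508,.08)]
print('rack',cs,np.mean(cs,0))
for i in range(4):
    d=cs[(i+1)%4]-cs[i];print(np.linalg.norm(d),np.degrees(np.arctan2(d[1],d[0])))
print('cap top',P(239,235,.117)); 
print('cap scene',atz(s,(280+438/5,40+271/5),.117))
Q=lambda u,v,z:atz(c,(360+u/3.3,150+v/3.3),z)
a,b=Q(46,310,.04),Q(110,428,.04);print('bedfront',a,b,np.linalg.norm(a-b),np.degrees(np.arctan2(*(a-b)[[1,0]])))
a,b=Q(180,249,.054),Q(240,366,.054);print('flare',a,b,(a+b)/2,np.linalg.norm(a-b),np.degrees(np.arctan2(*(a-b)[[1,0]])))
print('rail inner corner',Q(243,232,.054),Q(275,323,.054))
M=[atz(c,p,.004) for p in [(291,197),(348,201),(342,287),(284,283)]];print('mat',M,np.mean(M,0))
print('mat pp',atz(c,(312.8,239.5),.004),'home',atz(c,(433.3,238.4),.04),atz(s,(201,271.2),.04),'ram',atz(c,(446.8,228),.04),atz(s,(193.1,288.5),.04))
E
```

```text
rack [array([0.5121, 0.3758, 0.08  ]), array([0.5278, 0.2284, 0.08  ]), array([0.3657, 0.2126, 0.08  ]), array([0.3522, 0.3594, 0.08  ])] [0.4395 0.2941 0.08  ]
0.1481720306632952 -83.9312533517771
0.16281627690430572 -174.4343107264682
0.1474096054343354 95.27965019143403
0.16078121805285678 5.836006511214476
cap top [0.4842 0.3354 0.117 ]
cap scene [0.4877 0.3355 0.117 ]
bedfront [ 0.5346 -0.1977  0.04  ] [ 0.4433 -0.2489  0.04  ] 0.10467383382468613 29.288248459567555
flare [ 0.5851 -0.3023  0.054 ] [ 0.4942 -0.3488  0.054 ] [ 0.5397 -0.3255  0.054 ] 0.10213914352984489 27.09734554526498
rail inner corner [ 0.6003 -0.353   0.054 ] [ 0.5286 -0.3772  0.054 ]
mat [array([0.6592, 0.0272, 0.004 ]), array([ 0.6529, -0.1306,  0.004 ]), array([ 0.4195, -0.1182,  0.004 ]), array([0.426, 0.037, 0.004])] [ 0.5394 -0.0461  0.004 ]
mat pp [ 0.5439 -0.0364  0.004 ] home [ 0.5536 -0.3555  0.04  ] [ 0.551  -0.3487  0.04  ] ram [ 0.5824 -0.3922  0.04  ] [ 0.5728 -0.3895  0.04  ]
```

```bash
cat >> h.py <<'E'
from scipy.spatial.transform import Rotation as Ro
def go(x,y,z,yaw=None):
    s=get_state();R=Ro.from_quat(s['tcp_rot']).as_matrix()
    d=R.T@(np.array([x,y,z])-s['position'])
    y0=np.arctan2(R[1,0],R[0,0]); sp=0 if yaw is None else -((yaw-y0+np.pi)%(2*np.pi)-np.pi)
    print('pos',np.round(s['position'],4),'yaw',round(y0,4),'tilt',round(float(np.degrees(np.arccos(-R[2,2]))),2),'F',np.round(s['wrist_force'],1),'gap',round(s['finger_gap'],4),'t',round(s['clock'],2))
    print('go d',np.round(d,4),'spin',round(float(sp),4),'q6',round(s['q'][5],2))
E
python3 -c "
from h import *
go(.484,.335,.25,1.672)"
```

```text
pos [ 0.1333 -0.5078  0.2387] yaw 0.2568 tilt 0.0 F [ 0.5  0.5 -0.6] gap 0.0881 t 1.5
go d [ 0.5532 -0.7261 -0.0113] spin -1.4152 q6 -0.22
```

```bash
python3 -m handwheel '[0.553,-0.726,-0.011,-1.415,50,0.553,-0.726,-0.011,-1.415,50,0.553,-0.726,-0.011,-1.415,50,0.553,-0.726,-0.011,-1.415,50,0.553,-0.726,-0.011,-1.415,50,0.553,-0.726,-0.011,-1.415,50,0.553,-0.726,-0.011,-1.415,50,0.553,-0.726,-0.011,-1.415,50]'; python3 -c "
from h import *
go(.484,.335,.25,1.672)"
```

```text
clock: 2.3
position: [0.2871, -0.1367, 0.2438]
tcp_rot: [0.745, 0.668, 0.0, 0.001]
wrist_force: [0.3, -0.8, 0.9]
finger_gap: 0.0438
pos [ 0.2871 -0.1367  0.2438] yaw 1.4619 tilt 0.07 F [ 0.3 -0.8  0.9] gap 0.0438 t 2.3
go d [ 0.4903  0.1445 -0.0064] spin -0.2101 q6 -0.71
```

```bash
python3 -m handwheel '[0.49,0.145,-0.006,-0.21,50,0.49,0.145,-0.006,-0.21,50,0.49,0.145,-0.006,-0.21,50,0.49,0.145,-0.006,-0.21,50,0.49,0.145,-0.006,-0.21,50,0.49,0.145,-0.006,-0.21,50,0.49,0.145,-0.006,-0.21,50,0.49,0.145,-0.006,-0.21,50]';python3 -c "
from h import *
go(.484,.335,.25,1.672)"
```

```text
clock: 3.1
position: [0.4437, 0.232, 0.2483]
tcp_rot: [0.672, 0.74, 0.0, 0.0]
wrist_force: [0.8, -1.0, 0.3]
finger_gap: 0.0442
pos [0.4437 0.232  0.2483] yaw 1.6675 tilt 0.03 F [ 0.8 -1.   0.3] gap 0.0442 t 3.1
go d [ 0.0986  0.0501 -0.0017] spin -0.0045 q6 0.15
```

```bash
python3 -m handwheel '[0.098,0.05,-0.002,0,50,0.098,0.05,-0.002,0,50,0.098,0.05,-0.002,0,50,0.098,0.05,-0.002,0,50,0.098,0.05,-0.002,0,50]';python3 - <<'E'
from h import *
go(.484,.335,.25,1.672)
c=cam('wrist','w1.png')
print(-c['R'].T@c['t'])
for q in ['shank','cassette_mid','wheel_axis']:print(q,[(np.round(x['xy'],1).tolist(),round(x['confidence'],2)) for x in vision.pinpoint('wrist',q)[:3]])
print(proj(c,[.484,.335,.117]))
E
```

```text
clock: 3.6
position: [0.4835, 0.3311, 0.2502]
tcp_rot: [0.673, 0.74, -0.0, 0.0]
wrist_force: [-0.1, 0.4, 0.1]
finger_gap: 0.044
pos [0.4835 0.3311 0.2502] yaw 1.6664 tilt 0.04 F [-0.1  0.4  0.1] gap 0.044 t 3.6
go d [0.0039 0.0009 0.0002] spin -0.0056 q6 0.31
[0.47456243 0.40843427 0.39631215]
shank [([319.8, 181.5], 0.6)]
cassette_mid [([283.1, 171.4], 0.63)]
wheel_axis [([267.5, 175.8], 0.94)]
[321.12197879 185.85279495]
```

View pics/w1.png

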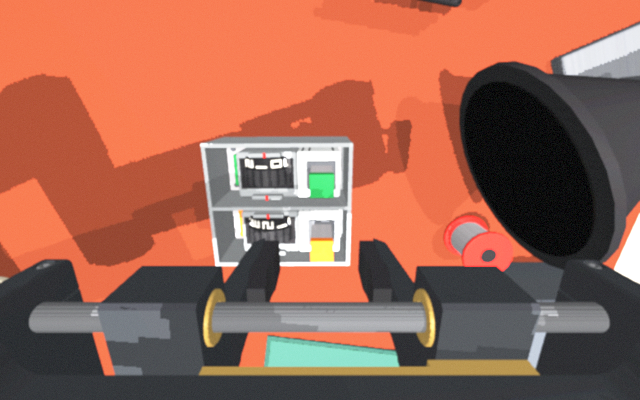

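```bash
python3 - <<'E'
from h import *
c=cam('wrist')
p=c['pixels'][120:280,190:370]; cv2.imwrite('pics/w1z.png',cv2.resize(p,None,fx=4,fy=4,interpolation=cv2.INTER_CUBIC))
a,b=atz(c,(203,143),.08),atz(c,(352,140),.08);print(a,b,np.linalg.norm(a-b),np.degrees(np.arctan2(*(b-a)[[1,0]])))
print(atz(c,(321,184.5),.117))
E
```

```text
[0.35450571 0.36046931 0.08      ] [0.51367587 0.37881875 0.08      ] 0.16022434886191095 6.576139857146012
[0.48411162 0.33617177 0.117     ]
```

View pics/w1z.png

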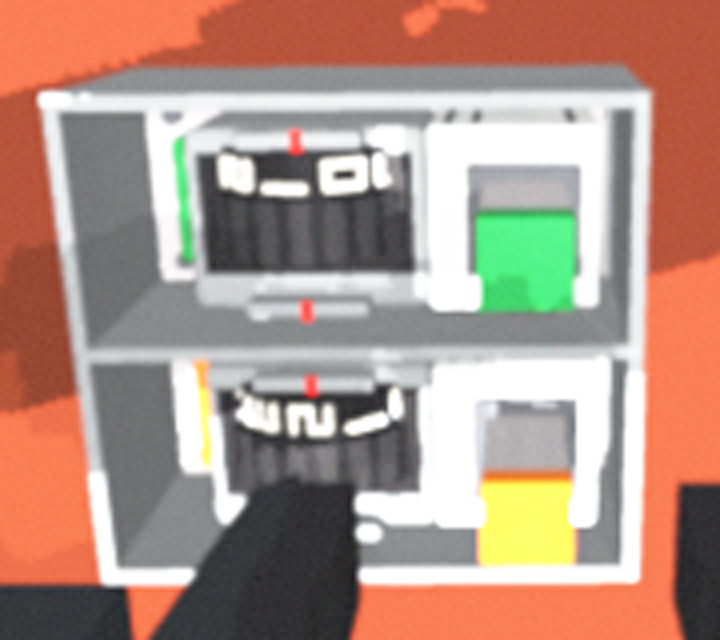

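```bash
python3 -c "
from h import *
go(.4842,.3358,.086,1.677)"
```

```text
pos [0.4837 0.3311 0.2507] yaw 1.6657 tilt 0.03 F [-0.7  0.6  0.6] gap 0.0439 t 3.85
go d [0.0046 0.0008 0.1647] spin -0.0113 q6 0.31
```

```bash
python3 -m handwheel '[0.005,0.001,0.04,-0.011,50,0.005,0.001,0.08,-0.011,50,0.005,0.001,0.12,-0.011,50,0.005,0.001,0.15,-0.011,50,0.005,0.001,0.163,-0.011,50,0.005,0.001,0.163,-0.011,50]' 50;python3 - <<'E'
from h import *
go(.4842,.3358,.086,1.677)
c=cam('wrist')
p=c['pixels'][100:400,120:520]; cv2.imwrite('pics/w2z.png',cv2.resize(p,None,fx=2,fy=2,interpolation=cv2.INTER_CUBIC))
E
```

```text
clock: 4.45
position: [0.4838, 0.3365, 0.0864]
tcp_rot: [0.668, 0.744, -0.001, -0.0]
wrist_force: [0.7, 1.4, 0.7]
finger_gap: 0.044
pos [0.4838 0.3365 0.0864] yaw 1.6774 tilt 0.13 F [0.7 1.4 0.7] gap 0.044 t 4.45
go d [-0.0008  0.0003  0.0004] spin 0.0004 q6 0.3
```

View pics/w2z.png

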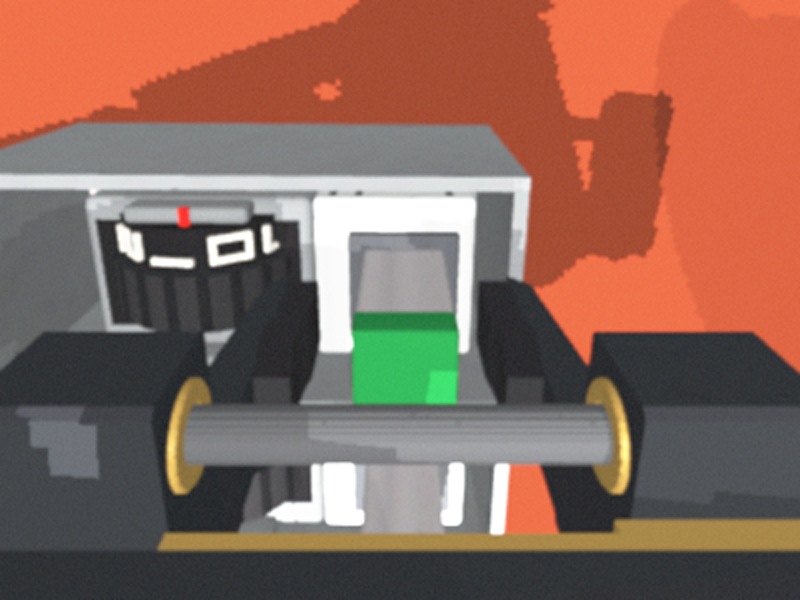

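```bash
python3 -m handwheel '[0,0,0,0,20,0,0,0,0,20,0,0,0,0,20,0,0,0,0,20]' 60; python3 -m handwheel '[0,0,-0.005,0,20,0,0,-0.015,0,20,0,0,-0.03,0,20,0,0,-0.05,0,20,0,0,-0.07,0,20,0,0,-0.09,0,20,0,0,-0.11,0,20,0,0,-0.11,0,20]';python3 - <<'E'
from h import *
go(.54,-.045,.25,1.54)
c=cam('wrist')
p=c['pixels'][100:400,120:520]; cv2.imwrite('pics/w3z.png',cv2.resize(p,None,fx=2,fy=2,interpolation=cv2.INTER_CUBIC))
cam('scene','s3.png')
E
```

```text
clock: 4.9
position: [0.4849, 0.3373, 0.0885]
tcp_rot: [0.668, 0.744, 0.001, 0.001]
wrist_force: [0.7, -0.2, 6.6]
finger_gap: 0.0234
clock: 5.7
position: [0.4849, 0.3374, 0.1998]
tcp_rot: [0.668, 0.744, 0.002, 0.001]
wrist_force: [1.3, 0.1, -6.4]
finger_gap: 0.0232
pos [0.4849 0.3374 0.1998] yaw 1.678 tilt 0.25 F [ 1.3  0.1 -6.4] gap 0.0232 t 5.7
go d [-0.3861  0.0141 -0.0506] spin 0.138 q6 0.3
```

View pics/w3z.png

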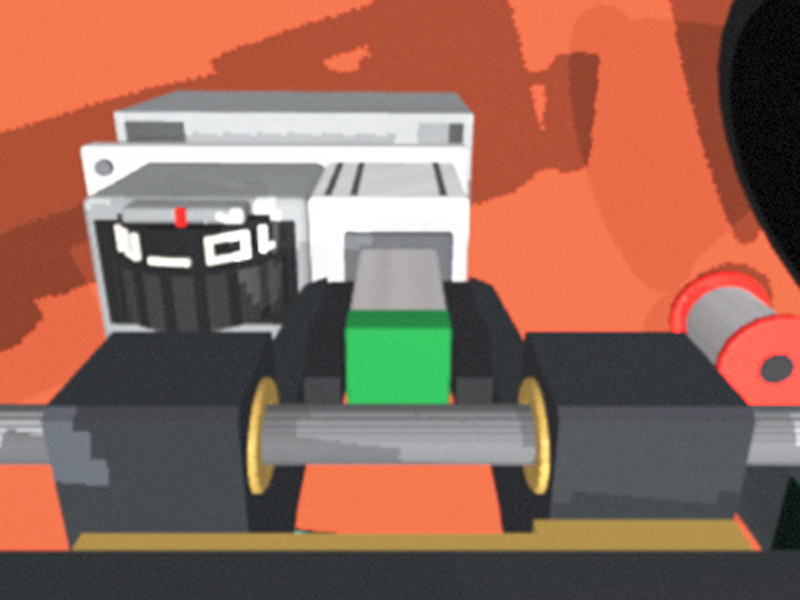

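View pics/s3.png

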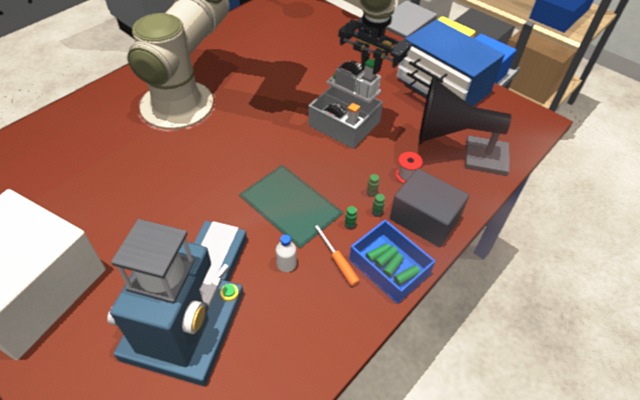

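```bash
python3 -m handwheel '[0,0,-0.02,0,20,0,0,-0.04,0,20]';python3 -c "
from h import *
go(.563,-.047,.235,1.52)"
```

```text
clock: 6.0
position: [0.4835, 0.3367, 0.2356]
tcp_rot: [0.668, 0.744, -0.002, -0.001]
wrist_force: [0.6, 0.6, -7.6]
finger_gap: 0.0235
pos [0.4835 0.3367 0.2356] yaw 1.6778 tilt 0.26 F [ 0.6  0.6 -7.6] gap 0.0235 t 6.0
go d [-0.39    0.0381  0.0009] spin 0.1578 q6 0.3
```

```bash
python3 -m handwheel '[-0.02,0.002,0,0,20,-0.06,0.006,0,0.02,20,-0.1,0.01,0,0.04,20,-0.14,0.014,0,0.06,20,-0.18,0.018,0,0.08,20,-0.22,0.022,0,0.1,20,-0.26,0.026,0,0.12,20,-0.3,0.03,0,0.14,20]';python3 -c "
from h import *
go(.563,-.047,.235,1.52)"
```

```text
clock: 6.8
position: [0.5456, 0.0404, 0.2357]
tcp_rot: [0.719, 0.695, -0.001, -0.001]
wrist_force: [0.6, -0.1, -5.9]
finger_gap: 0.0234
pos [0.5456 0.0404 0.2357] yaw 1.5369 tilt 0.16 F [ 0.6 -0.1 -5.9] gap 0.0234 t 6.8
go d [-0.0868  0.0204  0.0006] spin 0.0169 q6 -0.11
```

```bash
python3 -m handwheel '[-0.03,0.007,0,0.017,20,-0.06,0.014,0,0.017,20,-0.087,0.02,0,0.017,20,-0.087,0.02,0.03,0.017,20,-0.087,0.02,0.07,0.017,20,-0.087,0.02,0.105,0.017,20,-0.087,0.02,0.125,0.017,20,-0.087,0.02,0.125,0.017,20]';python3 - <<'E'
from h import *
go(.563,-.047,.089,1.52)
c=cam('wrist','w4.png'); cam('scene','s4.png')
E
```

```text
clock: 7.6
position: [0.5609, -0.045, 0.1081]
tcp_rot: [0.725, 0.689, -0.002, -0.004]
wrist_force: [-0.3, 0.5, -5.5]
finger_gap: 0.0237
pos [ 0.5609 -0.045   0.1081] yaw 1.5206 tilt 0.49 F [-0.3  0.5 -5.5] gap 0.0237 t 7.6
go d [-0.0019  0.0024  0.0191] spin 0.0006 q6 -0.24
```

View pics/w4.png

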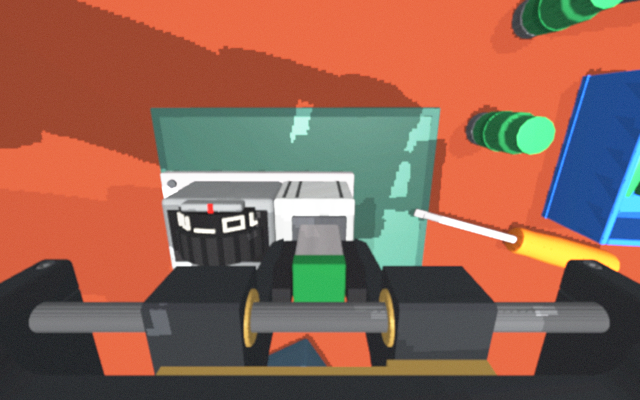

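View pics/s4.png

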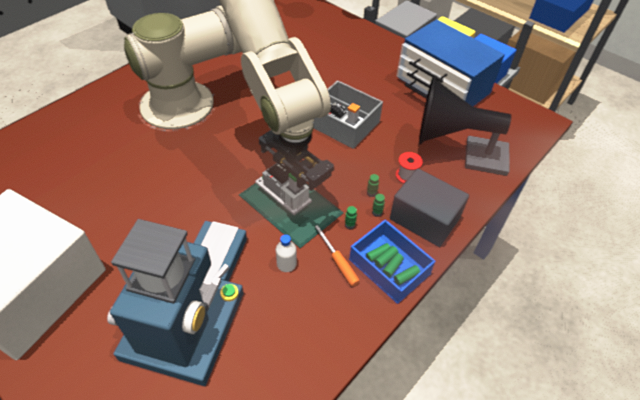

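```bash
python3 -m handwheel '[0,0,0.008,0,20,0,0,0.012,0,20,0,0,0.015,0,20,0,0,0.015,0,20]';python3 -m handwheel '[0,0,0.002,0,20,0,0,0.002,0,20]';python3 -m handwheel '[0,0,0.002,0,20,0,0,0.002,0,20]'
```

```text
clock: 8.1
position: [0.5631, -0.0456, 0.097]
tcp_rot: [0.725, 0.689, -0.0, -0.0]
wrist_force: [-1.0, 0.8, -6.3]
finger_gap: 0.0234
clock: 8.3
position: [0.5632, -0.0457, 0.0952]
tcp_rot: [0.725, 0.689, -0.0, -0.0]
wrist_force: [-0.3, 0.6, -7.4]
finger_gap: 0.023
clock: 8.5
position: [0.5631, -0.0456, 0.0931]
tcp_rot: [0.725, 0.689, -0.0, -0.0]
wrist_force: [0.2, 0.2, -6.8]
finger_gap: 0.0236
```

```bash
for i in 1 ; do python3 -m handwheel '[0,0,0.0015,0,20,0,0,0.0015,0,20]'; python3 -m handwheel '[0,0,0.0015,0,20,0,0,0.0015,0,20]';python3 -m handwheel '[0,0,0.0015,0,20,0,0,0.0015,0,20]'; done | grep -E 'position|wrist'
```

```text
position: [0.5631, -0.0456, 0.0916]
wrist_force: [-1.0, 0.3, -6.5]
position: [0.5631, -0.0456, 0.09]
wrist_force: [0.2, 0.1, -6.1]
position: [0.5631, -0.0456, 0.0885]
wrist_force: [-0.3, -0.1, -6.1]
```

```bash
python3 -m handwheel '[0,0,0.001,0,20,0,0,0.001,0,20]'| grep -E 'position|wrist'; python3 -m handwheel '[0,0,0.001,0,20,0,0,0.001,0,20]'| grep -E 'position|wrist'
```

```text
position: [0.5631, -0.0456, 0.0876]
wrist_force: [1.0, 0.8, -7.0]
position: [0.5633, -0.0457, 0.0875]
wrist_force: [-4.1, 1.1, 3.0]
```

```bash
python3 -m handwheel '[0,0,0,0,50,0,0,0,0,50,0,0,0,0,50,0,0,0,0,50]' ; python3 -m handwheel '[0,0,-0.03,0,50,0,0,-0.06,0,50,0,0,-0.1,0,50,0,0,-0.12,0,50,0,0,-0.12,0,0,0,0,-0.12,0,0]';python3 - <<'E'
from h import *
c=cam('wrist','w5.png')
for q in ['shank','cassette_mid','wheel_axis']:
  r=vision.pinpoint('wrist',q);print(q,[(np.round(x['xy'],1).tolist(),round(x['confidence'],2)) for x in r[:3]])
c2=cam('top')
for q in ['shank','cassette_mid','wheel_axis']:
  r=vision.pinpoint('top',q);print(q,[(np.round(x['xy'],1).tolist(),round(x['confidence'],2)) for x in r[:3]])
E
```

```text
clock: 9.9
position: [0.5633, -0.0457, 0.0868]
tcp_rot: [0.725, 0.689, 0.0, 0.0]
wrist_force: [0.0, 0.1, 1.4]
finger_gap: 0.044
clock: 10.5
position: [0.5629, -0.0456, 0.2059]
tcp_rot: [0.725, 0.689, -0.0, -0.0]
wrist_force: [-0.1, -0.7, -0.7]
finger_gap: 0.0301
shank [([317.5, 201.8], 0.84)]
cassette_mid [([273.5, 184.2], 0.57)]
wheel_axis [([259.7, 187.8], 0.62)]
shank []
cassette_mid [([312.4, 248.0], 0.62)]
wheel_axis [([250.2, 190.8], 0.72), ([313.7, 255.4], 0.45)]
```

View pics/w5.png

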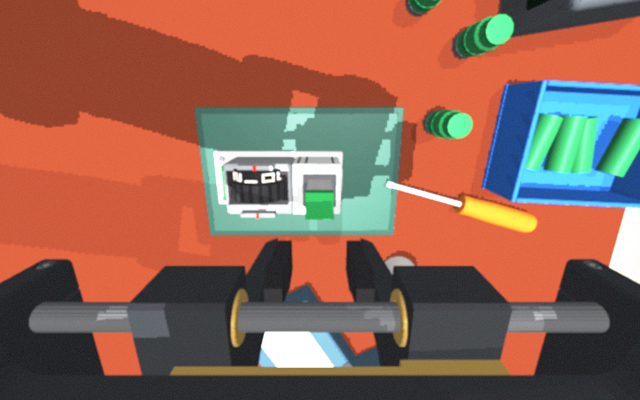

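```bash
cat >> h.py <<'E'
def unwrap(c,fn,ax,yaw,r=.0265,y0=-.012,y1=.03,a=75,k=12):
    # columns = angle theta from top towards shank (deg), rows = y from y1 (top) to y0
    th=np.radians(np.linspace(-a,a,2*a*4+1)); ys=np.linspace(y1,y0,int((y1-y0)*1e3*k/1.5))
    u=np.array([np.cos(yaw),np.sin(yaw),0]);v=np.array([-np.sin(yaw),np.cos(yaw),0])
    X=np.array(ax)+np.outer(np.sin(th)*r,u)[None]+np.outer(ys,v)[:,None]+(np.cos(th)*r)[None,:,None]*np.array([0,0,1.])
    p=(X.reshape(-1,3)@np.array(c['R']).T+c['t'])@np.array(c['K']).T; p=(p[:,:2]/p[:,2:]).reshape(X.shape[0],X.shape[1],2).astype(np.float32)
    im=cv2.remap(c['pixels'],p[...,0],p[...,1],cv2.INTER_CUBIC)
    for d in range(-72,73,36): cv2.line(im,(int((d+a)*4),0),(int((d+a)*4),8),(0,0,255) if d==0 else (0,255,255),1)
    cv2.imwrite('pics/'+fn,im); return im
E
python3 - <<'E'
from h import *
c=cam('wrist')
unwrap(c,'u1.png',[.5003,-.0425,.052],-.0506)
go(.4883,-.0419,.094,1.52)
E
```

```text
pos [ 0.5632 -0.0456  0.2064] yaw 1.5208 tilt 0.03 F [-0.9  0.7 -0.8] gap 0.0003 t 10.95
go d [-0.     -0.0749  0.1125] spin 0.0008 q6 -0.24
```

View pics/u1.png

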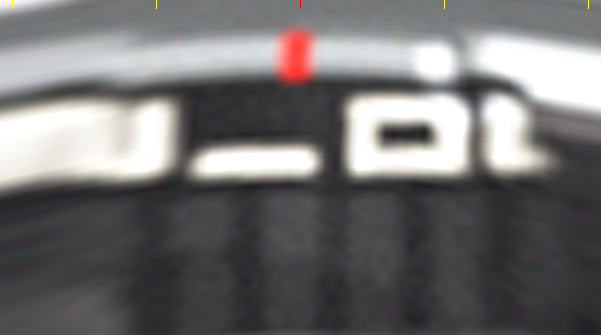

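```bash
python3 -m handwheel '[0,-0.04,0,0,0,0,-0.075,0,0,0,0,-0.075,0.04,0,0,0,-0.075,0.08,0,0,0,-0.075,0.105,0,0,0,-0.075,0.112,0,0,0,-0.075,0.112,0,0]' 20;python3 - <<'E'
from h import *
go(.4883,-.0419,.082,1.52)
c=cam('wrist','w6.png')
unwrap(c,'u2.png',[.5003,-.0425,.052],-.0506)
E
```

```text
clock: 11.65
position: [0.4882, -0.0419, 0.0946]
tcp_rot: [0.725, 0.689, -0.0, -0.0]
wrist_force: [-0.0, -0.2, 0.5]
finger_gap: 0.0002
pos [ 0.4882 -0.0419  0.0946] yaw 1.5208 tilt 0.06 F [-0.  -0.2  0.5] gap 0.0002 t 11.65
go d [-0.      0.0001  0.0126] spin 0.0008 q6 -0.28
```

View pics/w6.png

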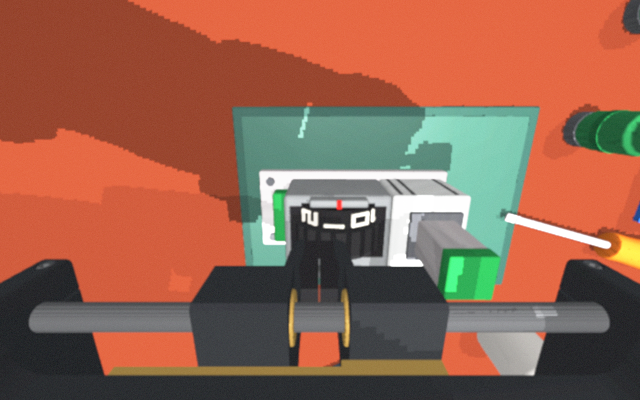

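View pics/u2.png

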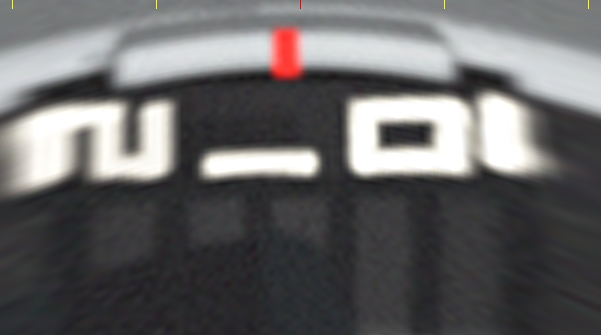

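```bash
python3 -m handwheel '[0,0,0.006,0,0,0,0,0.011,0,0,0,0,0.011,0,0]'| grep -E 'position|wrist'; python3 -m handwheel '[0,0,0.001,0,0,0,0,0.001,0,0]'| grep -E 'position|wrist'; python3 -m handwheel '[0,0,0.001,0,0,0,0,0.001,0,0]'| grep -E 'position|wrist'
```

```text
position: [0.4882, -0.0419, 0.0836]
wrist_force: [-0.1, -0.7, 1.1]
position: [0.4884, -0.0419, 0.0829]
wrist_force: [-0.6, -0.8, -0.3]
position: [0.4885, -0.0419, 0.0821]
wrist_force: [-0.9, -0.0, 2.8]
```

```bash
python3 -m handwheel '[0,0,0.0005,0,0,0,0,0.0005,0,0]'| grep -E 'position|wrist'; python3 -m handwheel '[0,0.002,0,0,0,0,0.004,0,0,0,0,0.006,0,0,0]'| grep -E 'position|wrist'
```

```text
position: [0.4886, -0.042, 0.0819]
wrist_force: [-1.8, 0.2, 8.9]
position: [0.495, -0.0423, 0.0822]
wrist_force: [-1.2, 1.0, 9.7]
```

Good contact at 9–10 N. Continue the stroke.

```bash
python3 -m handwheel '[0,0.003,0,0,0,0,0.006,0,0,0,0,0.009,0,0,0]'| grep -E 'position|wrist'; python3 -m handwheel '[0,0.003,0,0,0,0,0.006,0,0,0]'| grep -E 'position|wrist';python3 - <<'E'
from h import *
c=cam('wrist','w7.png')
unwrap(c,'u3.png',[.5003,-.0425,.052],-.0506)
E
```

```text
position: [0.504, -0.0428, 0.0822]
wrist_force: [-1.6, 0.8, 9.5]
position: [0.5099, -0.0431, 0.0822]
wrist_force: [-1.5, 0.6, 8.8]
```

View pics/u3.png

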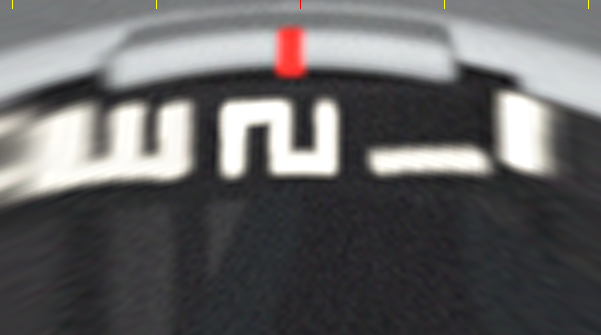

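```bash
python3 -m handwheel '[0,0.003,0,0,0,0,0.005,0,0,0,0,0.005,0,0,0]'| grep -E 'position|wrist'; python3 -m handwheel '[0,0,-0.006,0,0,0,-0.015,-0.006,0,0,0,-0.029,-0.006,0,0,0,-0.029,0,0,0,0,-0.029,0,0,0]'| grep -E 'position|wrist'
```

```text
position: [0.5148, -0.0434, 0.0816]
wrist_force: [0.2, -1.3, 4.9]
position: [0.4853, -0.0417, 0.0814]
wrist_force: [-3.7, 1.0, 6.9]
```

```bash
python3 -m handwheel '[0,0.003,0,0,0,0,0.006,0,0,0,0,0.01,0,0,0,0,0.014,0,0,0]'| grep -E 'position|wrist'; python3 -m handwheel '[0,0.004,0,0,0,0,0.008,0,0,0,0,0.012,0,0,0,0,0.012,0,0,0]'| grep -E 'position|wrist';python3 - <<'E'
from h import *
c=cam('wrist','w8.png')
unwrap(c,'u4.png',[.5003,-.0425,.052],-.0506)
E
```

```text
position: [0.5007, -0.0425, 0.0822]
wrist_force: [-1.8, 1.6, 12.9]
position: [0.5129, -0.0432, 0.0818]
wrist_force: [2.2, 1.7, 7.7]
```

View pics/u4.png

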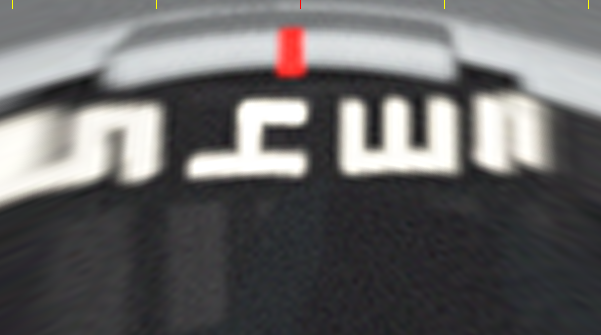

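View pics/w8.png

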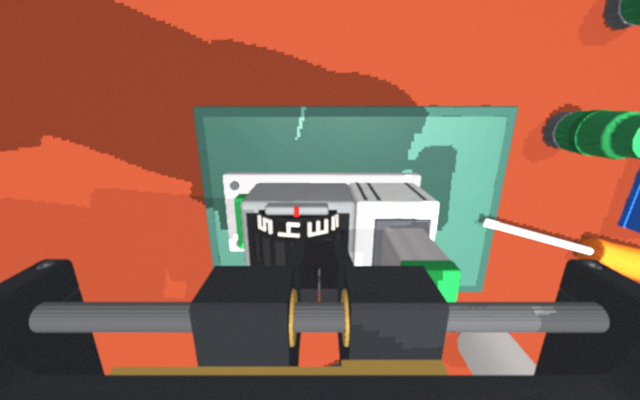

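```bash
python3 -m handwheel '[0,0,-0.006,0,0,0,-0.015,-0.006,0,0,0,-0.026,-0.006,0,0,0,-0.026,0,0,0,0,-0.026,0,0,0]'| grep -E 'position|wrist'; python3 -m handwheel '[0,0.003,0,0,0,0,0.006,0,0,0,0,0.01,0,0,0,0,0.014,0,0,0,0,0.018,0,0,0,0,0.018,0,0,0]'| grep -E 'position|wrist';python3 - <<'E'
from h import *
c=cam('wrist','w9.png')
unwrap(c,'u5.png',[.5003,-.0425,.052],-.0506)
E
```

```text
position: [0.4857, -0.0418, 0.0815]
wrist_force: [-2.5, 1.5, 8.3]
position: [0.5054, -0.0429, 0.0822]
wrist_force: [1.9, 2.6, 11.6]
```

View pics/u5.png

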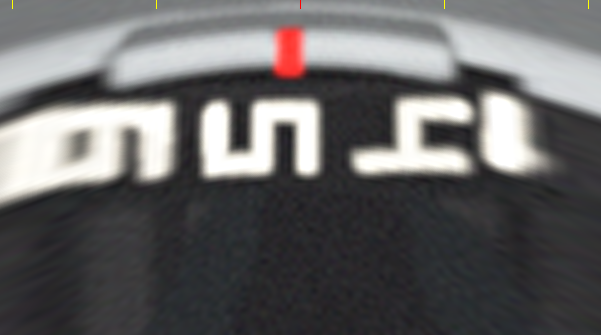

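```bash
python3 -m handwheel '[0,0.0015,0,0,0,0,0.003,0,0,0,0,0.0037,0,0,0,0,0.0037,0,0,0]'| grep -E 'position|wrist'; python3 -m handwheel '[0,0,-0.02,0,0,0,0,-0.06,0,0,0,0,-0.1,0,0,0,0,-0.12,0,0,0,0,-0.12,0,0]'| grep -E 'position|wrist';python3 - <<'E'
from h import *
c=cam('wrist','w10.png')
unwrap(c,'u6.png',[.5003,-.0425,.052],-.0506)
E
```

```text
position: [0.5086, -0.0431, 0.0822]
wrist_force: [-1.3, 1.5, 11.4]
position: [0.5086, -0.0432, 0.2035]
wrist_force: [-0.9, -0.7, -1.3]
```

View pics/u6.png

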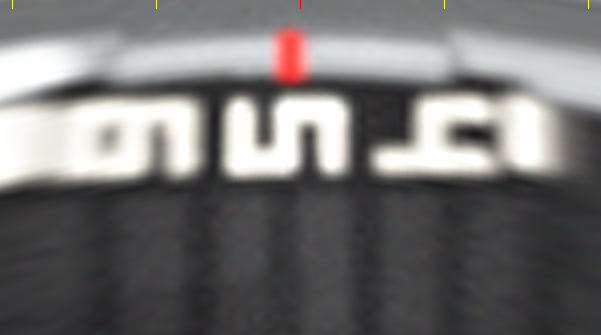

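View pics/w10.png

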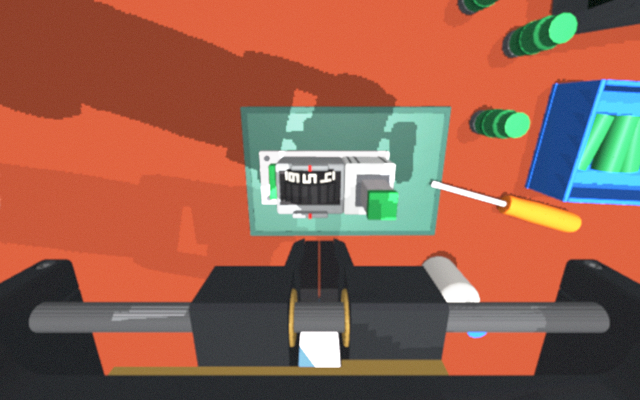

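```bash
python3 -m handwheel '[0,-0.006,0,-0.15,100,0,-0.006,0,-0.3,100,0,-0.006,0,-0.45,100,0,-0.006,0,-0.6,100,0,-0.006,0,-0.75,100,0,-0.006,0,-0.9,100,0,-0.006,0,-1.05,100,0,-0.006,0,-1.2,100]'| grep -E 'position|wrist'; python3 -m handwheel '[0,0,0,-0.15,100,0,0,0,-0.3,100,0,0,0,-0.37,100,0,0,0,-0.37,100]'| grep -E 'position|wrist';python3 - <<'E'
from h import *
go(.5025,-.0427,.03,3.091)
c=cam('wrist','w11.png')
E
```

```text
position: [0.5006, -0.0424, 0.1991]
wrist_force: [-0.7, 0.1, 0.2]
position: [0.5006, -0.0424, 0.1994]
wrist_force: [0.3, 0.7, -0.1]
pos [ 0.5006 -0.0424  0.1994] yaw 3.0912 tilt 0.18 F [ 0.3  0.7 -0.1] gap 0.088 t 18.4
go d [-0.0024 -0.0003  0.1693] spin 0.0002 q6 -1.84
```

View pics/w11.png

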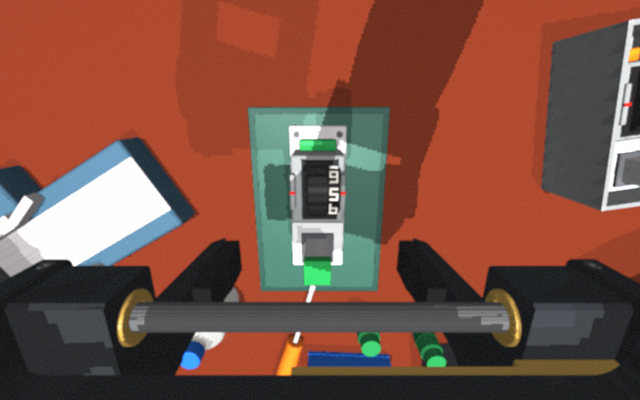

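```bash
python3 -m handwheel '[-0.002,0,0.04,0,100,-0.002,0,0.08,0,100,-0.002,0,0.12,0,100,-0.002,0,0.15,0,100,-0.002,0,0.165,0,100,-0.002,0,0.169,0,100,-0.002,0,0.169,0,100]'| grep -E 'position|wrist';python3 - <<'E'
from h import *
go(.5025,-.0427,.03,3.091)
c=cam('wrist','w12.png')
E
```

```text
position: [0.5028, -0.0426, 0.0318]
wrist_force: [-0.6, -0.1, 0.4]
pos [ 0.5028 -0.0426  0.0318] yaw 3.0896 tilt 0.07 F [-0.6 -0.1  0.4] gap 0.088 t 19.15
go d [ 0.0003 -0.0002  0.0018] spin -0.0014 q6 -1.84
```

View pics/w12.png

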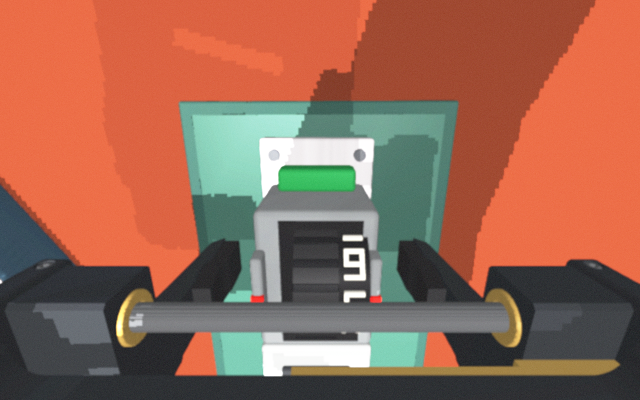

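```bash
python3 -m handwheel '[0,0,0.001,0,50,0,0,0.001,0,50,0,0,0.001,0,50,0,0,0.001,0,50,0,0,0.001,0,50]' 55;  python3 -m handwheel '[0,0,-0.005,0,50,0,0,-0.015,0,50,0,0,-0.03,0,50,0,0,-0.05,0,50,0,0,-0.07,0,50,0,0,-0.09,0,50,0,0,-0.1,0,50,0,0,-0.1,0,50]';python3 - <<'E'
from h import *
c=cam('wrist','w13.png')
c=cam('scene','s13.png')
c=cam('top','t13.png')
p=c['pixels'][150:330,360:540]; cv2.imwrite('pics/t13z.png',cv2.resize(p,None,fx=4,fy=4)[:600])
E
```

```text
clock: 19.7
position: [0.5031, -0.0429, 0.0315]
tcp_rot: [0.025, 1.0, -0.0, 0.0]
wrist_force: [-1.3, -2.5, 1.9]
finger_gap: 0.0536
clock: 20.5
position: [0.5033, -0.0426, 0.1323]
tcp_rot: [0.025, 1.0, -0.0, 0.001]
wrist_force: [-0.4, -0.7, -7.9]
finger_gap: 0.0539
```

View pics/w13.png

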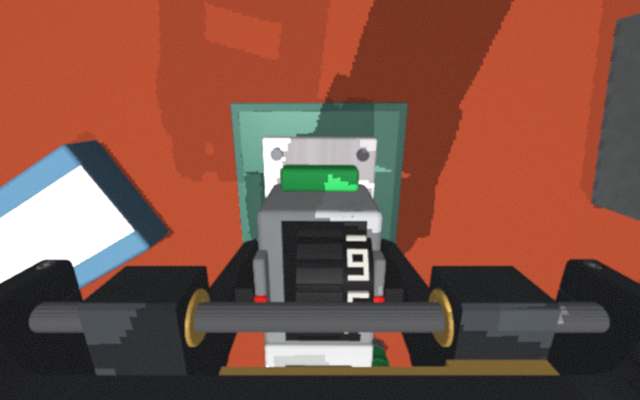

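View pics/s13.png

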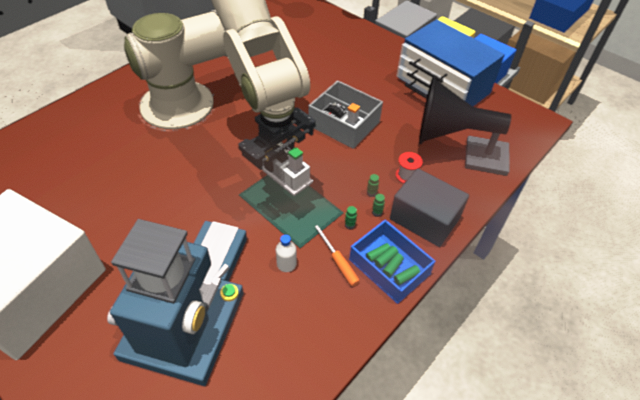

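View pics/t13z.png

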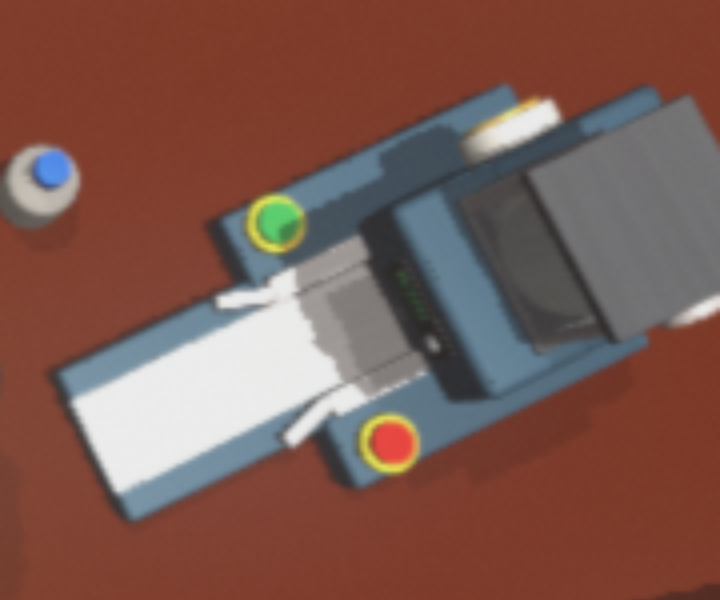

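```bash
python3 - <<'E'
from h import *
np.set_printoptions(precision=4,suppress=True)
c=cam('top')
P=lambda u,v,z:atz(c,(360+u/4,150+v/4),z)[:2]
def ang(a,b): d=b-a; return np.degrees(np.arctan2(d[1],d[0]))
def rep(n,a,b): print(n,a,b,'len',np.linalg.norm(b-a),'ang',ang(a,b))
rep('bed up',P(57,372,.04),P(218,300,.04)); rep('bed low',P(135,520,.04),P(290,447,.04))
rep('strip up',P(72,402,.04),P(245,318,.04)); rep('strip low',P(118,492,.04),P(300,408,.04))
rep('front',P(57,372,.04),P(135,520,.04));rep('stripfront',P(72,402,.04),P(118,492,.04))
rep('rail up',P(318,288,.054),P(366,263,.054)); rep('rail low',P(345,383,.054),P(425,352,.054))
rep('flare',P(217,298,.054),P(290,442,.054))
rep('head top',P(398,212,.162),P(492,396,.162))
rep('base up',P(218,230,.0),P(505,90,0))
E
```

```text
bed up [ 0.537  -0.1985] [ 0.5878 -0.3057] len 0.11865372431894573 ang -64.65524020898569
bed low [ 0.4425 -0.25  ] [ 0.4923 -0.3523] len 0.11381806348099399 ang -64.06292783380665
strip up [ 0.5177 -0.2085] [ 0.5764 -0.3237] len 0.12924593065164625 ang -62.99465142368517
strip low [ 0.4602 -0.2389] [ 0.5179 -0.3594] len 0.13365893665750767 ang -64.39439600786723
front [ 0.537  -0.1985] [ 0.4425 -0.25  ] len 0.10764343095242843 ang -151.4243345216404
stripfront [ 0.5177 -0.2085] [ 0.4602 -0.2389] len 0.06502495144630614 ang -152.15764262186013
rail up [ 0.5962 -0.3685] [ 0.6138 -0.4008] len 0.036742174373902335 ang -61.46185683067728
rail low [ 0.5344 -0.385 ] [ 0.5561 -0.4383] len 0.05756973720655658 ang -67.81969923130764
flare [ 0.5876 -0.3015] [ 0.4953 -0.3482] len 0.10352251014099842 ang -153.18200455903232
head top [ 0.6307 -0.3832] [ 0.523  -0.4358] len 0.11992543998344311 ang -153.95826394387635
base up [ 0.6409 -0.3164] [ 0.7473 -0.5218] len 0.23127119674129584 ang -62.60759935627252
```

```bash
python3 -c "
from h import *
go(.4955,-.2352,.132,2.0385)"; python3 -m handwheel '[0.015,0.019,0,0.13,50,0.015,0.045,0,0.26,50,0.015,0.07,0,0.39,50,0.016,0.097,0,0.52,50,0.016,0.122,0,0.65,50,0.017,0.147,0,0.78,50,0.017,0.17,0,0.91,50,0.017,0.192,0,1.05,50]'|grep posi; python3 -c "
from h import *
go(.4955,-.2352,.11,2.0385)"
```

```text
pos [ 0.5024 -0.0424  0.1302] yaw 3.0908 tilt 0.13 F [ 0.5 -0.3 -7. ] gap 0.0538 t 20.7
go d [-0.0029 -0.1929 -0.0019] spin 1.0523 q6 -1.84
position: [0.4953, 0.1511, 0.1304]
pos [0.4953 0.1511 0.1304] yaw 2.0354 tilt 0.09 F [-0.4  0.1 -6.2] gap 0.0535 t 21.5
go d [-0.3455 -0.1729  0.0203] spin -0.0031 q6 -0.4
```

I sent that move before reading the computed sign, so the tool went to y=+0.15 instead of −0.235. I'll check that nothing was touched before going on.

```bash
python3 - <<'E'
from h import *
c=cam('scene','s14.png')
go(.4955,-.2352,.132,2.0385)
E
```

```text
pos [0.4952 0.1537 0.1304] yaw 2.0273 tilt 0.13 F [-1.9  3.8 -6.3] gap 0.0534 t 21.55
go d [-0.3492 -0.1711 -0.0023] spin -0.0112 q6 -0.38
```

View pics/s14.png

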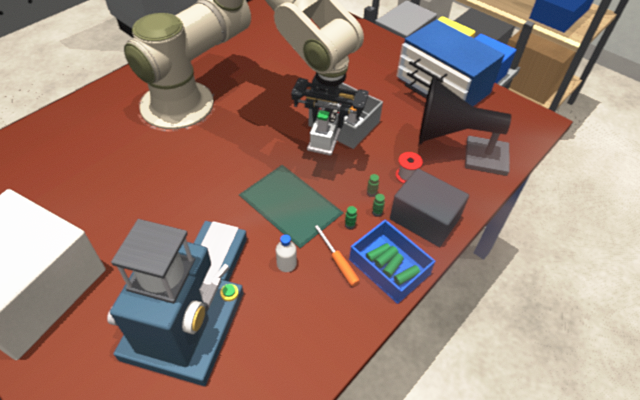

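```bash
python3 -m handwheel '[-0.02,-0.01,-0.002,0,50,-0.06,-0.029,-0.002,0,50,-0.1,-0.049,-0.002,0,50,-0.14,-0.069,-0.002,0,50,-0.18,-0.088,-0.002,0,50,-0.22,-0.108,-0.002,0,50,-0.26,-0.127,-0.002,0,50,-0.27,-0.132,-0.002,0,50]'; python3 - <<'E'
from h import *
go(.4955,-.2352,.132,2.0385)
c=cam('wrist','w15.png');c=cam('scene','s15.png')
E
```

```text
clock: 22.35
position: [0.5, -0.1544, 0.1325]
tcp_rot: [0.524, 0.851, -0.0, -0.0]
wrist_force: [0.8, 0.2, -6.4]
finger_gap: 0.0539
pos [ 0.5    -0.1544  0.1325] yaw 2.0375 tilt 0.04 F [ 0.8  0.2 -6.4] gap 0.0539 t 22.35
go d [-0.0701 -0.0403  0.0005] spin -0.001 q6 -0.99
```

View pics/w15.png

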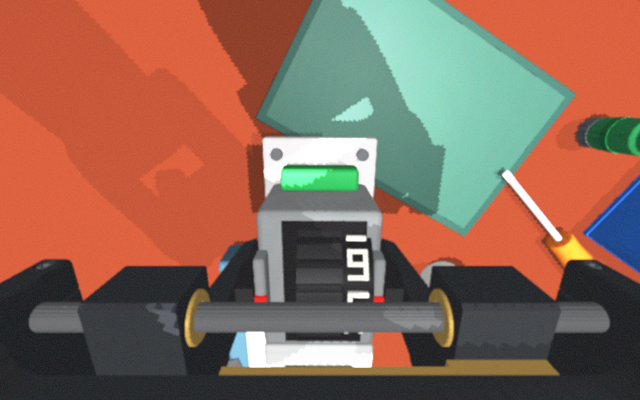

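View pics/s15.png

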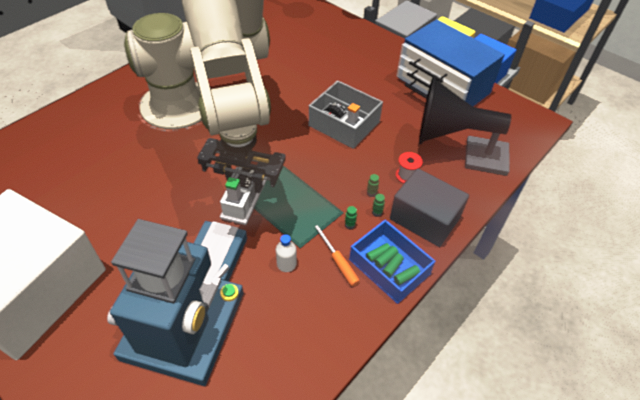

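```bash
python3 -m handwheel '[-0.035,-0.02,0,0,50,-0.07,-0.04,0,0,50,-0.07,-0.04,0.01,0,50,-0.07,-0.04,0.03,0,50,-0.07,-0.04,0.04,0,50,-0.07,-0.04,0.04,0,50]'; python3 - <<'E'
from h import *
go(.4955,-.2352,.075,2.0385)
c=cam('wrist','w16.png');c=cam('top')
p=c['pixels'][150:330,360:540]; cv2.imwrite('pics/t16z.png',cv2.resize(p,None,fx=4,fy=4)[:600])
c=cam('scene')
p=c['pixels'][200:350,100:300]; cv2.imwrite('pics/s16z.png',cv2.resize(p,None,fx=4,fy=4)[:600])
E
```

```text
clock: 23.05
position: [0.4958, -0.2293, 0.0916]
tcp_rot: [0.522, 0.853, 0.0, -0.002]
wrist_force: [0.1, -0.5, -6.2]
finger_gap: 0.0536
pos [ 0.4958 -0.2293  0.0916] yaw 2.0422 tilt 0.23 F [ 0.1 -0.5 -6.2] gap 0.0536 t 23.05
go d [-0.0052 -0.0029  0.0166] spin 0.0037 q6 -1.12
```

View pics/w16.png

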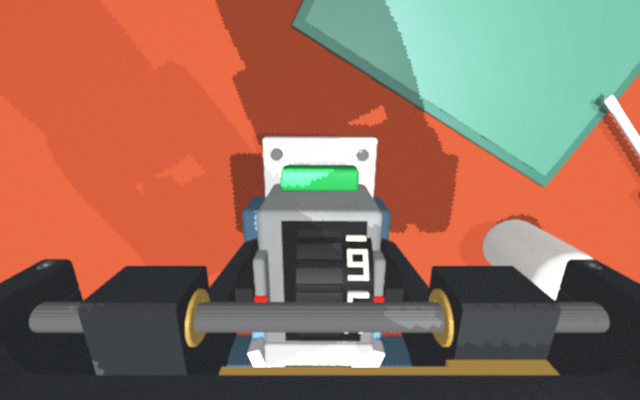

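View pics/t16z.png

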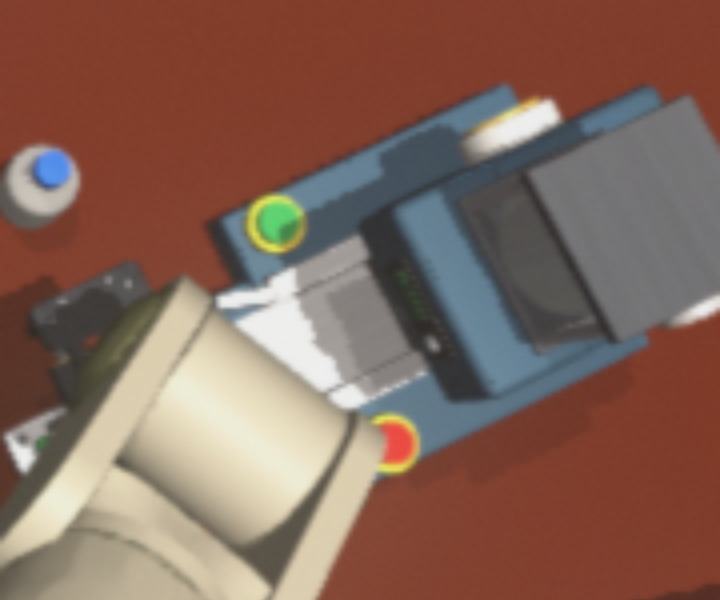

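View pics/s16z.png

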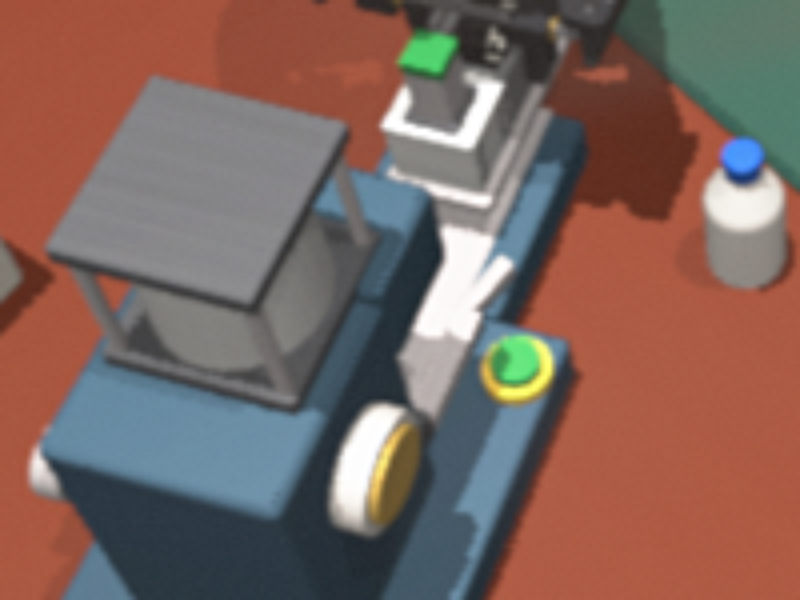

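```bash
python3 - <<'E'
from h import *
np.set_printoptions(precision=4,suppress=True)
c=cam('wrist')
p=c['pixels'][120:380,220:420]; cv2.imwrite('pics/w17z.png',cv2.resize(p,None,fx=3,fy=3,interpolation=cv2.INTER_CUBIC)[:600])
p=c['pixels'][320:380,220:420]; cv2.imwrite('pics/w17y.png',cv2.resize(p,None,fx=4,fy=4,interpolation=cv2.INTER_CUBIC))
E
```

```text
(no output)
```

View pics/w17z.png

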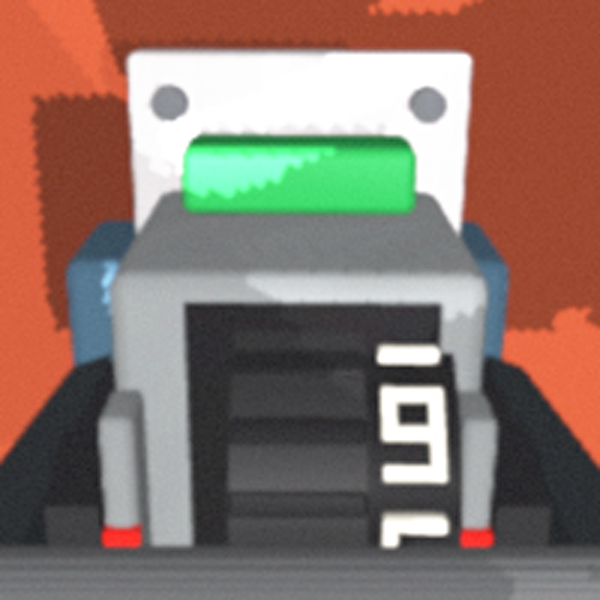

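View pics/w17y.png

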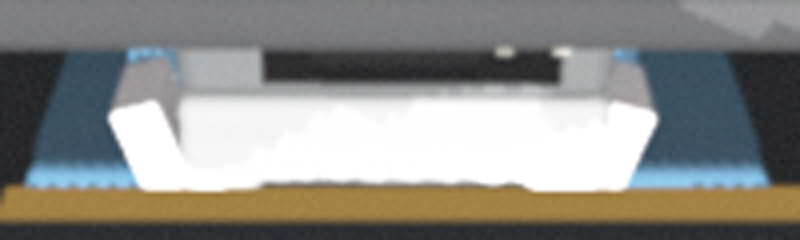

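```bash
python3 - <<'E'
from h import *
np.set_printoptions(precision=4,suppress=True)
c=cam('wrist')
a,b=atz(c,(242.7,207.3),.04),atz(c,(389,207.3),.04)
f,g=atz(c,(220+112/4,320+112/4),.054),atz(c,(220+655/4,320+115/4),.054)
for x,y in((a,b),(f,g)): print(x,y,(x+y)/2,np.linalg.norm(x-y),np.degrees(np.arctan2(*(y-x)[[1,0]])))
m=(f+g)/2-(a+b)/2; print('axis',np.degrees(np.arctan2(m[1],m[0])),np.linalg.norm(m[:2]))
# plate front centre  in cassette: corners
h,i=(220+130/3,120+54/3),(220+470/3,120+54/3)
z=get_state()['position'][2]-.0275+.010
x,y=atz(c,h,z),atz(c,i,z);print('plate',x,y,(x+y)/2,np.linalg.norm(x-y),np.degrees(np.arctan2(*(y-x)[[1,0]])))
s=get_state();print(s['position'],Ro.from_quat(s['tcp_rot']).as_matrix()[:,0])
E
```

```text
[ 0.4419 -0.2484  0.04  ] [ 0.5368 -0.2001  0.04  ] [ 0.4894 -0.2243  0.04  ] 0.10649851691181153 26.96852457693244
[ 0.4926 -0.3511  0.054 ] [ 0.5901 -0.3024  0.054 ] [ 0.5414 -0.3268  0.054 ] 0.10891564634546684 26.532377689335526
axis -63.10121853070715 0.11490695463625056
plate [ 0.4398 -0.1899  0.0766] [ 0.4956 -0.1614  0.0766] [ 0.4677 -0.1756  0.0766] 0.06261998266790395 26.983625050443628
[ 0.4968 -0.231   0.0941] [-0.4534  0.8913 -0.0013]
```

```bash
python3 -c "
from h import *
go(.4933,-.2319,.0725,2.0405)"
```

```text
pos [ 0.4968 -0.231   0.0941] yaw 2.0413 tilt 0.08 F [ 0.4 -0.3 -6.7] gap 0.0539 t 23.3
go d [ 0.0008 -0.0036  0.0216] spin 0.0008 q6 -1.12
```

```bash
python3 -m handwheel '[0.001,-0.0035,0.01,0,50,0.001,-0.0035,0.018,0,50,0.001,-0.0035,0.021,0,50,0.001,-0.0035,0.021,0,50]'|grep -E 'posi|wrist'; python3 -m handwheel '[0,0,0.002,0,50,0,0,0.002,0,50]'|grep -E 'posi|wrist'; python3 -m handwheel '[0,0,0.001,0,50,0,0,0.001,0,50]'|grep -E 'posi|wrist'; python3 -m handwheel '[0,0,0.001,0,50,0,0,0.001,0,50]'|grep -E 'posi|wrist'
```

```text
position: [0.4925, -0.2316, 0.0715]
wrist_force: [0.5, -0.7, -6.5]
position: [0.4928, -0.2318, 0.0702]
wrist_force: [0.1, -0.1, -6.1]
position: [0.4928, -0.2317, 0.0693]
wrist_force: [0.2, -0.0, -5.8]
position: [0.4928, -0.2317, 0.0682]
wrist_force: [0.5, -0.3, -6.3]
```

```bash
python3 -m handwheel '[-0.01,0,0,0,50,-0.02,0,0,0,50,-0.03,0,0,0,50,-0.04,0,0,0,50,-0.045,0,0,0,50,-0.045,0,0,0,50]'|grep -E 'posi|wrist'; python3 -c "
from h import *
go(.5499,-.3433,.068,2.0405)"
```

```text
position: [0.5134, -0.2725, 0.0681]
wrist_force: [0.4, 0.1, -6.6]
pos [ 0.5134 -0.2725  0.0681] yaw 2.0402 tilt 0.01 F [ 0.4  0.1 -6.6] gap 0.0536 t 24.9
go d [-0.0796  0.0006  0.0001] spin -0.0003 q6 -1.16
```

```bash
python3 -m handwheel '[-0.007,0,0,0,50,-0.014,0,0,0,50,-0.02,0,0,0,50,-0.02,0,0,0,50]'|grep -E 'posi|wrist'; python3 -m handwheel '[-0.007,0,0,0,50,-0.014,0,0,0,50,-0.02,0,0,0,50,-0.02,0,0,0,50]'|grep -E 'posi|wrist'
```

```text
position: [0.5227, -0.2904, 0.0683]
wrist_force: [0.6, -0.1, -6.6]
position: [0.5317, -0.3083, 0.0682]
wrist_force: [0.0, 0.1, -6.5]
```

```bash
python3 -m handwheel '[-0.007,0,0,0,50,-0.014,0,0,0,50,-0.02,0,0,0,50,-0.02,0,0,0,50]'|grep -E 'posi|wrist'; python3 - <<'E'
from h import *
c=cam('scene')
p=c['pixels'][170:370,80:340]; cv2.imwrite('pics/s18z.png',cv2.resize(p,None,fx=3,fy=3,interpolation=cv2.INTER_CUBIC))
E
```

```text
position: [0.5408, -0.3261, 0.0682]
wrist_force: [1.1, -0.9, -7.0]
```

View pics/s18z.png

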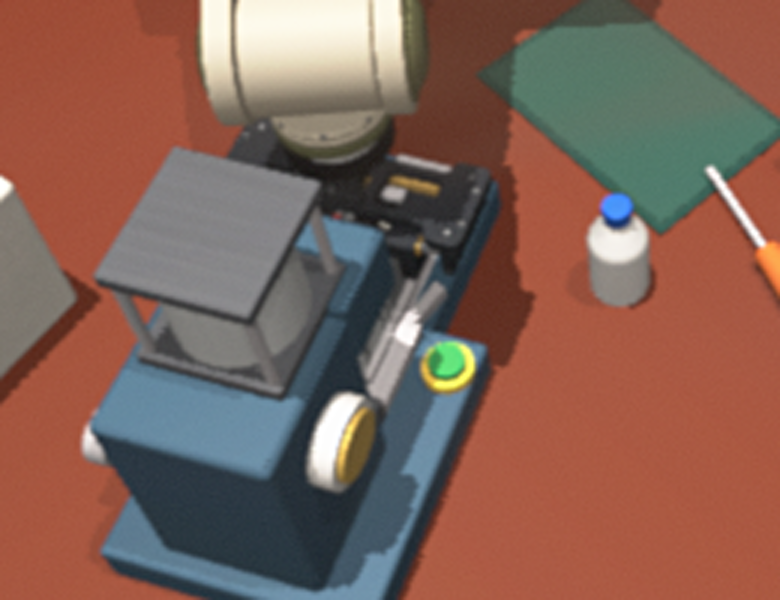

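```bash
python3 -m handwheel '[-0.005,0,0,0,50,-0.01,0,0,0,50,-0.012,0,0,0,50,-0.012,0,0,0,50]'|grep -E 'posi|wrist'; python3 -m handwheel '[-0.002,0,0,0,50,-0.003,0,0,0,50,-0.003,0,0,0,50]'|grep -E 'posi|wrist'; python3 -m handwheel '[-0.001,0,0,0,50,-0.002,0,0,0,50,-0.002,0,0,0,50]'|grep -E 'posi|wrist'
```

```text
position: [0.5459, -0.3364, 0.0682]
wrist_force: [-0.1, 0.3, -6.3]
position: [0.5471, -0.3388, 0.0682]
wrist_force: [0.4, -0.3, -6.6]
position: [0.5481, -0.3406, 0.0682]
wrist_force: [-0.2, 0.7, -6.3]
```

```bash
for i in 1; do python3 -m handwheel '[-0.001,0,0,0,50,-0.001,0,0,0,50]'|grep -E 'posi|wrist'; python3 -m handwheel '[-0.001,0,0,0,50,-0.001,0,0,0,50]'|grep -E 'posi|wrist';  python3 -m handwheel '[-0.001,0,0,0,50,-0.001,0,0,0,50]'|grep -E 'posi|wrist'; done
```

```text
position: [0.5485, -0.3415, 0.0683]
wrist_force: [0.0, 0.2, -6.4]
position: [0.5488, -0.3421, 0.0682]
wrist_force: [-0.9, 1.7, -6.6]
position: [0.5489, -0.3422, 0.0683]
wrist_force: [-5.6, 6.4, -2.2]
```

```bash
python3 -m handwheel '[0.0005,0,0.0005,0,50,0.0005,0,0.0005,0,50]'|grep -E 'posi|wrist'; python3 -m handwheel '[0,0,0.0005,0,50,0,0,0.0005,0,50]'|grep -E 'posi|wrist';
```

```text
position: [0.5489, -0.3422, 0.0679]
wrist_force: [-3.2, 4.6, -2.8]
position: [0.5489, -0.3421, 0.0677]
wrist_force: [-4.7, 5.8, -0.4]
```

```bash
python3 -m handwheel '[0,0,0,0,80,0,0,0,0,80,0,0,0,0,80,0,0,0,0,80]'; python3 - <<'E'
from h import *
c=cam('wrist','w19.png'); go(.5489,-.3422,.16)
E
```

```text
clock: 28.55
position: [0.5494, -0.3431, 0.0677]
tcp_rot: [0.523, 0.852, -0.0, 0.001]
wrist_force: [-0.1, -0.4, 1.0]
finger_gap: 0.0704
pos [ 0.5494 -0.343   0.0675] yaw 2.0407 tilt 0.05 F [ 0.2 -0.   0.3] gap 0.0706 t 28.6
go d [ 0.0008 -0.     -0.0925] spin 0.0 q6 -1.21
```

View pics/w19.png

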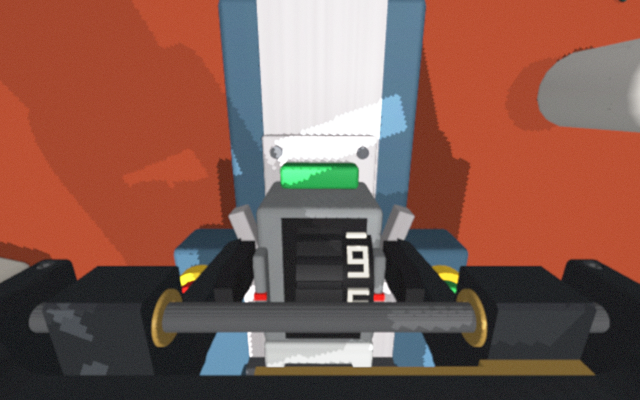

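```bash
python3 -m handwheel '[0.002,0,-0.02,0,80,0.004,0,-0.05,0,80,0.006,0,-0.09,0,80,0.03,0,-0.11,0,80,0.07,0,-0.12,0,0,0.11,0,-0.13,0,0,0.14,0,-0.13,0,0,0.14,0,-0.13,0,0]'; python3 - <<'E'
from h import *
c=cam('wrist','w20.png'); 
c=cam('top'); p=c['pixels'][150:330,360:540]; cv2.imwrite('pics/t20z.png',cv2.resize(p,None,fx=4,fy=4)[:600])
c=cam('scene')
p=c['pixels'][200:350,100:300]; cv2.imwrite('pics/s20z.png',cv2.resize(p,None,fx=4,fy=4)[:600])
E
```

```text
clock: 29.4
position: [0.485, -0.2155, 0.1982]
tcp_rot: [0.522, 0.853, 0.0, 0.0]
wrist_force: [0.8, -0.6, 0.0]
finger_gap: 0.0406
```

View pics/w20.png

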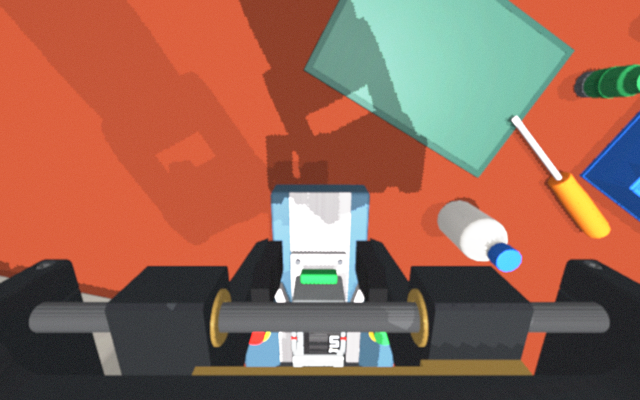

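View pics/t20z.png

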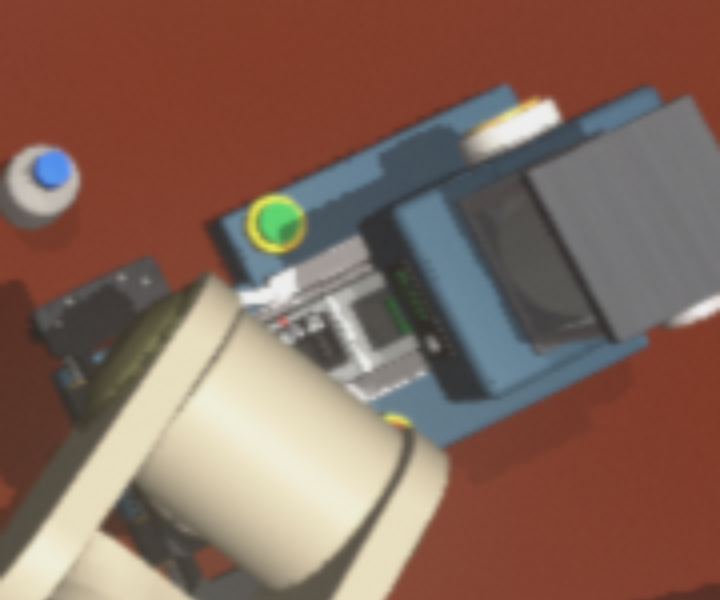

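View pics/s20z.png

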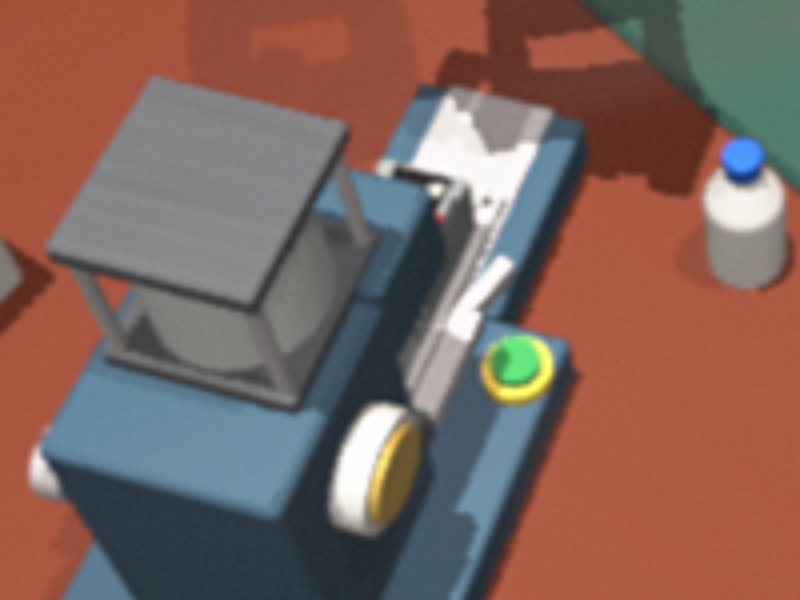

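```bash
python3 -m handwheel '[-0.02,0,0,0,0,-0.03,0,0.04,0,0,-0.03,0,0.08,0,0,-0.03,0,0.12,0,0,-0.03,0,0.145,0,0,-0.03,0,0.151,0,0,-0.03,0,0.152,0,0,-0.03,0,0.152,0,0]'; python3 - <<'E'
from h import *
c=cam('wrist','w21.png'); s=get_state()['position'];print(s[0]*.4524-s[1]*.8918,s[0]*.8918+s[1]*.4524)
E
```

```text
clock: 30.35
position: [0.5001, -0.2455, 0.0464]
tcp_rot: [0.523, 0.852, -0.0, 0.001]
wrist_force: [-0.3, 0.4, -0.2]
finger_gap: 0.0007
0.4451237017701798 0.3349944976841275
```

View pics/w21.png

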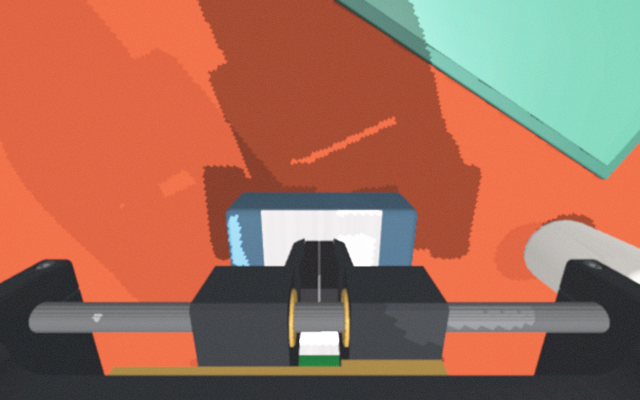

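```bash
python3 -m handwheel '[-0.01,0,0,0,0,-0.02,0,0,0,0,-0.03,0,0,0,0,-0.03,0,0,0,0]'|grep -E 'posi|wrist'; python3 -m handwheel '[-0.002,0,0,0,0,-0.004,0,0,0,0,-0.004,0,0,0,0]'|grep -E 'posi|wrist';python3 -m handwheel '[-0.002,0,0,0,0,-0.002,0,0,0,0]'|grep -E 'posi|wrist';python3 -m handwheel '[-0.001,0,0,0,0,-0.001,0,0,0,0]'|grep -E 'posi|wrist'
```

```text
position: [0.5136, -0.2729, 0.0454]
wrist_force: [0.2, 0.6, -0.5]
position: [0.5148, -0.275, 0.0452]
wrist_force: [0.9, -0.3, -0.3]
position: [0.5156, -0.2766, 0.0452]
wrist_force: [0.1, 0.6, 0.6]
position: [0.5157, -0.2767, 0.0451]
wrist_force: [-3.3, 5.1, 4.1]
```

```bash
python3 -m handwheel '[-0.0008,0,0,0,0,-0.0008,0,0,0,0]'|grep -E 'posi|wrist';python3 -m handwheel '[-0.0008,0,0,0,0,-0.0008,0,0,0,0]'|grep -E 'posi|wrist'
```

```text
position: [0.5158, -0.2768, 0.0451]
wrist_force: [-4.4, 7.0, 6.0]
position: [0.5158, -0.2769, 0.0451]
wrist_force: [-7.0, 11.0, 7.1]
```

```bash
python3 -m handwheel '[0.01,0,-0.002,0,0,0.03,0,-0.02,0,0,0.03,0,-0.06,0,0,0.03,0,-0.1,0,0,0.03,0,-0.14,0,0,0,0,-0.16,0,0,-0.05,0,-0.16,0,0,-0.06,0,-0.16,0,0]'|grep -E 'posi|wrist'; python3 - <<'E'
from h import *
c=cam('wrist','w22.png'); p=c['pixels'][100:300,220:420]; cv2.imwrite('pics/w22z.png',cv2.resize(p,None,fx=3,fy=3,interpolation=cv2.INTER_CUBIC))
E
```

```text
position: [0.5448, -0.3359, 0.2052]
wrist_force: [-0.3, 0.4, -1.1]
```

View pics/w22.png

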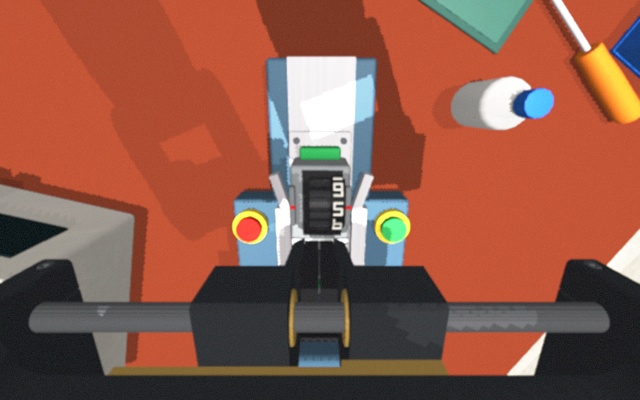

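View pics/w22z.png

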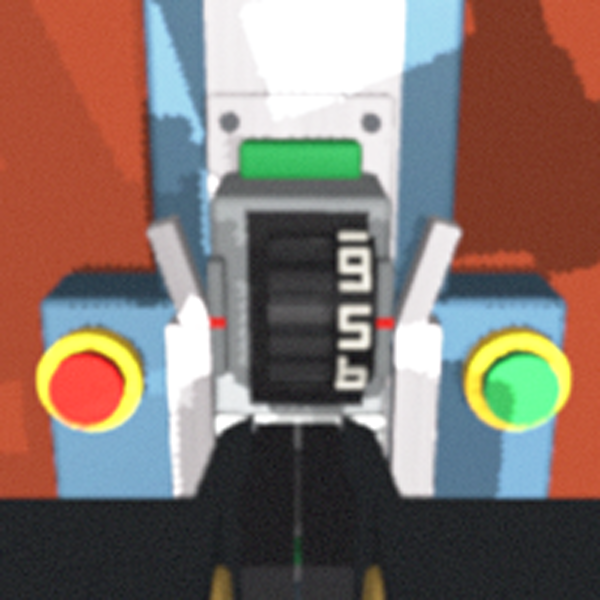

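```bash
python3 - <<'E'
from h import *
np.set_printoptions(precision=4,suppress=True)
c=cam('wrist')
Z=lambda u,v,z:atz(c,(220+u/3,100+v/3),z)
U=lambda X:np.array([X[0]*.4524-X[1]*.8918,X[0]*.8918+X[1]*.4524])
print('plate front',U(Z(207,95,.05)),U(Z(393,95,.05)))
print('bed front',U(atz(c,(268,58),.04)),U(atz(c,(375,58),.04)))
print('flare',U(Z(150,222,.054)),U(Z(460,222,.054)))
print('rail bend',U(Z(183,322,.054)),U(Z(432,322,.054)))
print('wheel marks',U(Z(217,323,.1)),U(Z(385,323,.1)))
s=get_state();print(s['clock'],s['wrist_force'])
cam('scene','s22.png')
E
```

```text
plate front [0.4903 0.3023] [0.4903 0.3649]
bed front [0.4213 0.2832] [0.4214 0.3869]
flare [0.5329 0.2815] [0.5331 0.3891]
rail bend [0.5697 0.2915] [0.5698 0.3811]
wheel marks [0.5541 0.3081] [0.5541 0.3592]
32.8 [0.7291 0.0798 0.4136]
```

View pics/s22.png

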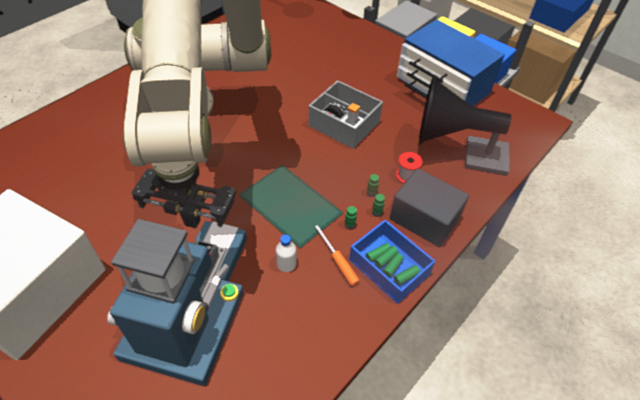

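```bash
python3 -c "
from h import *
print(workorder.close_job())"
```

```text
the job is handed in; nothing more can be done
None
```

The green-capped cassette is home in the marking press with the 5 showing, and the job was handed in at about 33 s of the 67 s allowed. No verdict was reported.

**What I did**
- I lifted the cassette from the rack by its shank, set it on the mat at about 3 N and let go.
- I rolled the wheel toward the shank in three fingertip strokes, pressing mostly at 5–13 N, from about 0.5 rad to the 5.
- I then gripped the body, slid it shank end first between the guides to the stop, and released it.
- Finally I pushed the front edge with shut fingers at about 13 N. It did not move, so it is against the stop.

**Last checks**
- **Position:** the plate's front edge is 69 mm from the bed's front edge, against 70 mm nominal. The guide features read 1–2 mm differently, so the position along the press is uncertain by about that much (limit 4 mm). The plate is about 1–1.5 mm off the guide axis.
- **Wheel:** the 5 is level with both red marks, within a degree or so.
- **Surroundings:** in the last scene picture the orange cassette and the other bench items look unmoved. The gripper is clear, with the wrist force near zero.

**Mistake on the way:** one carrying move went toward the rack instead of the press, because I sent it before reading the computed direction. A sideways force of about 4 N showed briefly when it stopped. I took that as the arm braking, but I did not rule out a light touch on the rack. Afterwards the pictures showed nothing displaced and the grip unchanged.

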